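# Square a gel cassette up with an L-shaped scale on the light box

### The job

Get the gel cassette ready for its record photograph: slide it forward in its rack until its front end sticks out well over the rack's edge, pinch it there, and lay it flat in the middle of the light box's panel, lengthwise with the box, without ever letting it down on the bench. Then lay the L-shaped steel scale flat on the light box, snug against the cassette, its long arm flush along a long side and its short arm flush against an end, and let go; last, push the light box's green button fully down and come away. Leave the other things on the bench where they are.

Things in the scene. Friction and masses are not known exactly. Their poses are not given: they have to be found in the camera images.
- cassette_mid (a point): centre (half-way up) of the loose blue gel cassette, a rigid flat plate 130 long (its x) x 60 wide (its y) x 8 thick, about 0.12 kg, pale window on top with dark bands; both its ends are alike. It starts lying in the rack, its long axis along the rack's x.
- rack: white fixed rack 150 (x) x 94 (y), origin at the centre of its underside. The cassette lies on two rails, tops 45 above the bench, between side guides 66 apart and as high as its top (53), so its sides cannot be gripped inside. Front (-x) and rear are open; a channel 36 wide, 33 deep between the rails lets a finger push the rear edge. Cassette's middle starts within 10 of the rack's.
- rack_front (a point): middle of the rack's front edge (its -x end, facing the robot), at rail-top height, 45 above the bench, 75 from the origin. The cassette slides out over it, and the end that sticks out can be pinched across its 60 mm width. At least 30 must stick out before it is pulled or lifted away; about 50 is handy, beyond 65 it tips out.
- lightbox: fixed grey light box 280 (x) x 220 (y) x 24 high, origin at the centre of its underside on the bench; its white panel and the flat rim round it are level (within 0.5), 24 above the bench. Its -x end, toward the robot, carries the button strip.
- panel (a point): middle of the light box's white panel (215 x 200), at its top surface; 18 toward +x of the box's centre
- square_grip (a point): centre of the orange upright grip bar on the long arm of the loose L-shaped steel scale (about 0.15 kg, starts flat on the bench). Bar 50 long along the scale's x, 12 wide along y, 28 high; its top is 34 and this point 20 above the scale's underside. From the inner corner this point lies 40 along x and -19 along y.
- square_corner (a point): inner corner of the L-shaped scale, at its underside. Arms 30 wide, 6 thick. The long arm's inner edge runs 140 from here along the scale's +x (arm on its -y side), the short arm's 50 along +y (arm on its -x side). Snug, the cassette's middle is 65 along x and 30 along y from here; this fits at two opposite corners of the cassette, either is right.
- lamp_button (a joint): round green push button, 28 across, on a black housing on the light box's button strip; value 0 up, 0.006 m fully down; about 5 N; springs back. It must be pushed more than 0.004.
- lamp_button_top (a point): centre of the button's top; pressed straight down
- dropper: bystander: small white dropper bottle with red cap, 33 across, 72 high (mm); origin at its underside; leave it alone
- cup: bystander: white specimen cup with lid, 65 across, 64 high (mm); origin at its underside; leave it alone
- amber_bottle: bystander: brown reagent bottle with black cap, 56 across, 116 high (mm); origin at its underside; leave it alone
- timer: bystander: white bench timer lying flat, 64 x 64 x 18 (mm); origin at its underside; leave it alone
- marker: bystander: red marker lying flat, 133 long, 18 high (mm); origin at its underside; leave it alone
- notebook: bystander: red notebook lying flat, 148 x 109 x 15 (mm); origin at its underside; leave it alone
There are look-alikes about, which are no part of the job. There is more than one size of the part that bears square_grip; the job needs the larger.

How it is judged:
By the outcome, as a careful person would: the job done as asked, in the order asked, and still so for the second after the job is handed in, with the robot touching nothing.
It also fails if it takes over 61 s, if anything falls off the work surface, if the arm or the gripper's body presses on something with over 40 N, if the wrist force passes 120 N, or if a joint passes its speed limit or range.

### The arm

A 6-joint arm with a two-finger parallel gripper is mounted at the origin on a cart in front of the work surface, level with it; the furniture and walls round the work are solid. World frame = base frame: x ahead of the robot, y to its left, z up, the work surface at z = 0. Lengths are in m, angles in rad, forces in N, time in s.
With the tool pointing down it reaches from about 0.375 to 0.975 m from the base axis. Payload 3.8 kg.
Tool frame: the origin (TCP) lies on the mounting face of the last link; the fingertips stand 173 mm ahead of it and the grasp point (between the pads) lies 155 mm ahead of it; z points along the fingers, y is the direction in which the jaws open and shut (so a half turn about z gives the same grasp; the last joint's range is limited). The gripper opens to 85 mm and grips with 20 to 120 N. Pads are 22 mm wide; open, the fingers measure 114 mm over their backs; the gripper's body (76 mm by 85 mm) begins 54 mm behind the grasp point. The pads swing forward as they close: fully open they stand 13 mm farther back than shut.
Start: joints at [-1.288, 0.264, 1.604, -0, 1.274, -0.037], TCP at [0.212, -0.641, 0.405] pointing down, gripper open.
Joint ranges: [-2.63, 2.63], [-0.94, 2.18], [0.31, 2.57], [-1.31, 4.45], [0, 2.66], [-2.55, 2.55]. Speed limits (rad/s): [2.57, 2.57, 3.14, 3.14, 3.14, 3.14].

### API

Orientations are given as a rotation vector (axis times angle).
In Python, from workcell import bot, imaging, order gives the robot as it stands. The module is installed in compiled form; this text tells all that it offers.
- The arm moves only by the shell command python3 -m creep 'ROWS' [OPENING] [FORCE]. ROWS is JSON, a list of rows, each an object with "slide": the shift along the tool's x, y, z each as a share of 25 mm, from -1 to 1, a list of three; "angular": the turn, a rotation vector about the tool's x, y, z each as a share of 4 degrees, from -1 to 1, a list of three. A call has 1 to 5 rows; each row shifts and turns the commanded pose from where the row before left it, along the tool's axes as they then stand; what a row does not reach is not made up. A row lasts 1/12 s, in which the tool goes at most 41.7 mm and 7.16 degrees, less where a joint would pass 70% of its speed; a pose out of reach is approached as far as the arm can. A call with a number of a shift or a turn outside -1 to 1 is refused whole. A call with a gripper value outside its range is refused whole. OPENING is the closure, from -1 (fully open) to 1 (shut), set as the call begins (- or left out, the last holds). The fingers move at their own pace and stop on an object; FORCE is the grip in N (left out, the last holds). Time passes only in rows, so rows that do not move let the fingers close. It gives the time, the measured TCP pose, the force and the opening at its end, in the units of the state.
- bot.read_state(): the state, without advancing time (a new reading comes with each control period).
- imaging.read_camera(name): name is "side" or "top"; returns (picture, depth): 420x560x3 uint8, red, green, blue; 420x560 float32, m along the optical axis (not along the pixel's ray), 0 where there is no reading.
- imaging.camera_model(name): a dict with "fovy" (degrees; the focal length in pixels is half the picture's height over the tangent of half this angle, whatever the lens; pixels are square), "cx", "cy" (the principal point, pixels), "camera_from_world" (4x4, takes a point from world to camera coordinates). Camera axes: x right, y down, z forward; pixel columns grow to the right and rows downward; lengths in m; the calibration is good to about 2 mm. A picture is of the moment at which its call begins. camera_model takes no time and is no camera call.
- order.finish_job(): hands the job in, once; it reports no verdict.
The state is a dict: "time": time; "q": joint angles; "joint_vel": joint speeds; "joint_torque": joint torques, N m; "tool_pos": TCP position; "tcp_rot": TCP orientation; "wrist_force": force on the tool from outside, world axes, zero at the start; "torque": the same for the moment, N m; "width": opening from 0.0 (shut) to 1.0 (fully open).
Only numpy, scipy, OpenCV 4.12 (cv2) and the standard library are available. Lean on these libraries where they do the work, as an engineer would, in place of code of your own. Each camera call takes 0.05 s, during which the arm holds its last target.

## Working session

There is one attempt and no reset: what is moved stays moved. The work goes in short steps, Python scripts to look and compute and a shell command to move; the robot and the scene stay as the last step left them, time stands still between calls to the robot, and variables do not carry over. Pictures are saved under pics/ and viewed, and the job is handed in when it is done.

```bash
mkdir -p pics; ls; python3 - <<'E'
from workcell import bot, imaging, order
import cv2,numpy as np
print(bot.read_state())
for n in("side","top"):
    p,d=imaging.read_camera(n); m=imaging.camera_model(n); print(n,m)
    cv2.imwrite(f"pics/{n}0.png",p[:,:,::-1]); np.savez(f"{n}0.npz",p=p,d=d)
E
```

```text
pics
{'time': 0.0, 'q': array([-1.28789992e+00,  2.64775864e-01,  1.60538008e+00, -1.99330344e-05,
        1.27373499e+00, -3.69090190e-02]), 'joint_vel': array([ 0.0005759 ,  0.00105871, -0.00062209,  0.00061936,  0.00041758,
        0.0017492 ]), 'joint_torque': array([-1.11106514e-03, -5.15117168e+01, -3.67312932e+01, -3.70669122e-04,
        1.28168127e-02, -5.70332901e-06]), 'tool_pos': array([ 0.21209969, -0.6404438 ,  0.40334301]), 'tcp_rot': array([-3.09926364e+00, -4.99857435e-01,  4.72265703e-04]), 'wrist_force': array([-0.59872461,  0.38147923, -0.46429035]), 'torque': array([-0.02666047, -0.00341653, -0.02545185]), 'width': 0.9994453904253248}
side {'fovy': 57.947400812742146, 'cx': 279.15375528737246, 'cy': 212.05426544642629, 'camera_from_world': array([[-0.87582012, -0.48221876,  0.02010427,  0.48579244],
       [-0.20926164,  0.34187181, -0.91615131,  0.16282789],
       [ 0.43491227, -0.80659081, -0.4003281 ,  0.90724011],
       [ 0.        ,  0.        ,  0.        ,  1.        ]])}
top {'fovy': 44.27288646968169, 'cx': 282.08869591758423, 'cy': 217.0081657237076, 'camera_from_world': array([[-0.05008726, -0.99873203,  0.00505884,  0.01144609],
       [-0.97039195,  0.04746639, -0.23682567,  0.55945709],
       [ 0.23628526, -0.01677101, -0.97153899,  1.6189852 ],
       [ 0.        ,  0.        ,  0.        ,  1.        ]])}
```

View pics/top0.png

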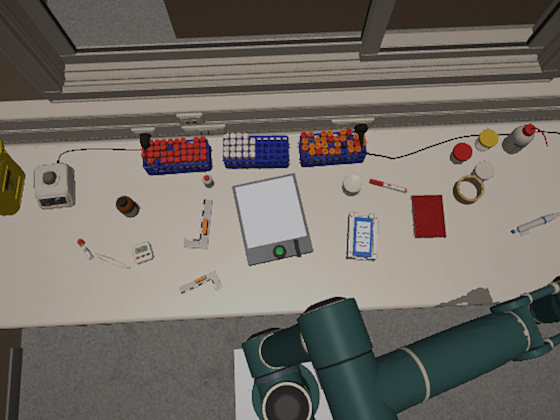

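View pics/side0.png

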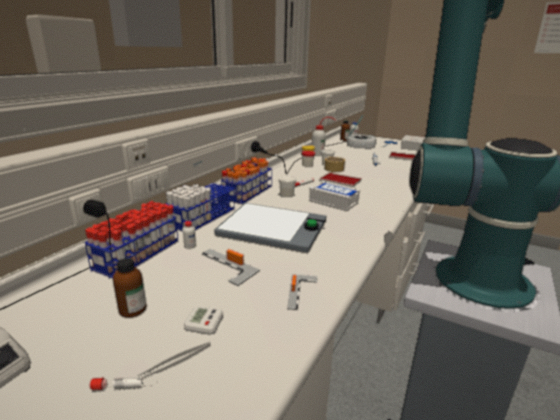

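The top view shows the light box near (272,220), the rack with the blue cassette at (363,237), the two L-scales at (203,224), which looks larger, and (200,283), and the green button at (279,251). I'll zoom in and measure next.

```bash
cat > h.py <<'E'
import numpy as np,cv2
from workcell import bot, imaging, order
def K(n):
    m=imaging.camera_model(n); f=210/np.tan(np.radians(m['fovy']/2)); return f,m['cx'],m['cy'],m['camera_from_world']
def ray(n,u,v,z):
    f,cx,cy,T=K(n); R=T[:3,:3];t=T[:3,3]; o=-R.T@t; d=R.T@np.array([(u-cx)/f,(v-cy)/f,1.]); s=(z-o[2])/d[2]; return o+s*d
def rays(n,P,z): return np.array([ray(n,u,v,z) for u,v in P])
def proj(n,X):
    f,cx,cy,T=K(n); c=T[:3,:3]@np.asarray(X)+T[:3,3]; return f*c[0]/c[2]+cx,f*c[1]/c[2]+cy
def cloud(n,d):
    f,cx,cy,T=K(n); v,u=np.mgrid[0:420,0:560]; P=np.stack([(u-cx)/f*d,(v-cy)/f*d,d],-1)
    return (P-T[:3,3])@T[:3,:3]
def crop(n,p,x0,x1,y0,y1,out,s=5):
    cv2.imwrite(out,cv2.resize(p[y0:y1,x0:x1,::-1],None,fx=s,fy=s,interpolation=cv2.INTER_CUBIC))
def snap(n):
    return imaging.read_camera(n)
E
python3 - <<'E'
from h import *
p=np.load('top0.npz')['p'];d=np.load('top0.npz')['d']
crop('top',p,170,330,170,290,'pics/c1.png')
crop('top',p,330,410,190,280,'pics/c2.png',6)
C=cloud('top',d)
for u,v in[(270,205),(363,237),(203,224),(205,215),(279,251),(160,240),(235,220),(300,210)]: print(u,v,C[v,u].round(4))
E
```

```text
270 205 [0.613  0.0216 0.0255]
363 237 [ 0.4821 -0.2766  0.0562]
203 224 [0.563  0.2505 0.0062]
205 215 [0.5944 0.2435 0.0045]
279 251 [ 0.4516 -0.0009  0.0436]
160 240 [ 0.5173  0.3974 -0.0049]
235 220 [ 0.5739  0.143  -0.0034]
300 210 [ 0.5898 -0.0781  0.0291]
```

View pics/c1.png

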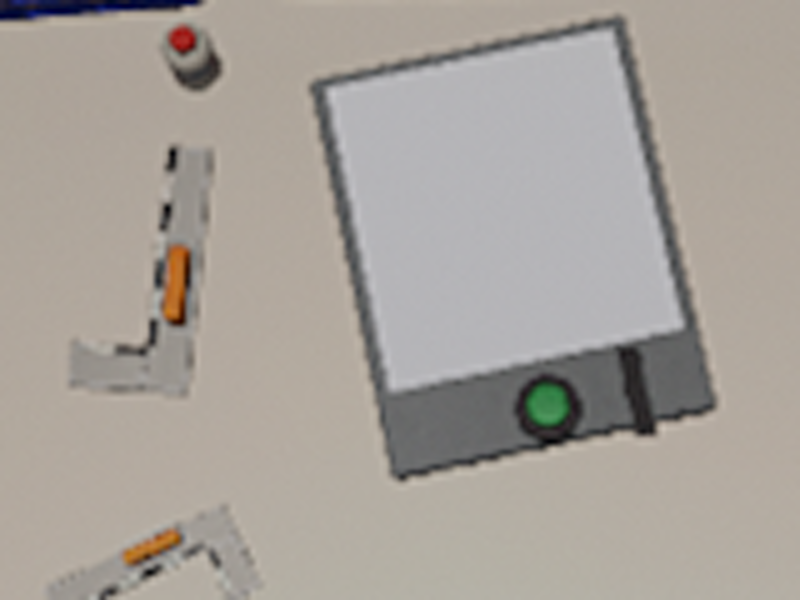

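View pics/c2.png

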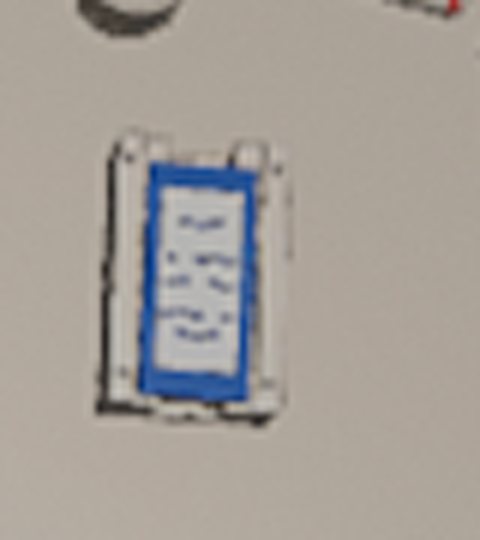

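The zoom shows the cassette in the rack, the larger L at (203,224) with its long arm up the picture and its short arm to the left at the bottom, and the button at (279,251).

```bash
cat >> h.py <<'E'
def rect(mask,n,z,box=None):
    m=mask.astype(np.uint8)
    if box: 
        b=np.zeros_like(m); x0,x1,y0,y1=box; b[y0:y1,x0:x1]=1; m=m*b
    c=max(cv2.findContours(m,cv2.RETR_EXTERNAL,cv2.CHAIN_APPROX_NONE)[0],key=cv2.contourArea)
    W=rays(n,c[:,0,:],z)[:,:2]
    (cx,cy),(w,h),a=cv2.minAreaRect((W*1000).astype(np.float32))
    B=cv2.boxPoints(((cx,cy),(w,h),a)); e=[B[1]-B[0],B[2]-B[1]]; L=max(e,key=np.linalg.norm)
    ang=np.degrees(np.arctan2(L[1],L[0])); ang=(ang+90)%180-90
    return (cx,cy),sorted((w,h)),ang,m.sum()
def hsv(p): return cv2.cvtColor(p,cv2.COLOR_RGB2HSV)
def blue(p): h=hsv(p); return (h[...,0]>100)&(h[...,0]<125)&(h[...,1]>120)&(h[...,2]>60)
def orange(p): h=hsv(p); return (h[...,0]>5)&(h[...,0]<20)&(h[...,1]>150)&(h[...,2]>120)
def green(p): h=hsv(p); return (h[...,0]>45)&(h[...,0]<85)&(h[...,1]>100)
def white(p): h=hsv(p); return (h[...,1]<20)&(h[...,2]>150)
E
python3 - <<'E'
from h import *
D=np.load('top0.npz');p=D['p'];d=D['d']
h=hsv(p); print(h[205,270],h[237,340],h[240,170],h[224,348],h[220,207],h[255,305])
print('cass',rect(blue(p),'top',.053,(340,390,205,270)))
print('panel',rect(white(p),'top',.024,(225,320,165,270)))
dark=(h[...,2]<150)|white(p)
print('box',rect(dark&((h[...,1]<40)),'top',.024,(225,320,165,270)))
print('orange',rect(orange(p),'top',.034,(190,225,190,255)))
print('orange small',rect(orange(p),'top',.034,(170,230,260,300)))
print('button',rect(green(p),'top',.043,(270,290,240,262)))
C=cloud('top',d)
z=C[...,2]
m=(z>.04)&(z<.07)
print('rack',rect(m,'top',.05,(335,390,200,272)))
s=np.load('side0.npz');ps=s['p']
crop('side',ps,190,350,150,270,'pics/s1.png')
crop('side',ps,190,350,230,320,'pics/s2.png')
print('button side', [np.mean(i) for i in np.nonzero(green(ps)[200:250,290:330])])
print('orange side', cv2.connectedComponentsWithStats(orange(ps)[240:270,215:260].astype(np.uint8)))
E
```

```text
[120   4 184] [ 16  28 176] [ 17  29 176] [15 38 53] [ 11 201 132] [ 15  27 187]
cass ((484.3513488769531, -275.95440673828125), [59.506187438964844, 128.2527313232422], np.float32(-7.8589554), np.uint64(223))
panel ((592.6429443359375, 22.350868225097656), [200.6328887939453, 215.5655517578125], np.float32(9.660713), np.uint64(3704))
box ((565.00634765625, 16.986663818359375), [221.13999938964844, 286.6805419921875], np.float32(9.641258), np.uint64(5351))
orange ((549.19091796875, 240.95272827148438), [10.64138412475586, 47.817291259765625], np.float32(-7.0800247), np.uint64(47))
orange small ((374.22900390625, 258.75347900390625), [8.812938690185547, 34.250186920166016], np.float32(-65.83855), np.uint64(29))
button ((455.0494079589844, -1.0483322143554688), [26.120311737060547, 26.460987091064453], np.float32(-2.8219833), np.uint64(62))
rack ((488.3441162109375, -277.92572021484375), [95.33352661132812, 152.0145263671875], np.float32(-7.0497284), np.uint64(1222))
button side [np.float64(22.65277777777778), np.float64(21.40277777777778)]
orange side (3, array([[0, 0, 0, ..., 0, 0, 0],
       [0, 0, 0, ..., 0, 0, 0],
       [0, 0, 0, ..., 0, 0, 0],
       ...,
       [0, 0, 0, ..., 0, 0, 0],
       [0, 0, 0, ..., 0, 0, 0],
       [0, 0, 0, ..., 0, 0, 0]], shape=(30, 45), dtype=int32), array([[   0,    0,   45,   30, 1246],
       [  12,   10,   16,   14,  103],
       [  16,   20,    1,    1,    1]], dtype=int32), array([[22.18699839, 14.43097913],
       [19.7961165 , 15.2815534 ],
       [16.        , 20.        ]]))
```

View pics/s1.png

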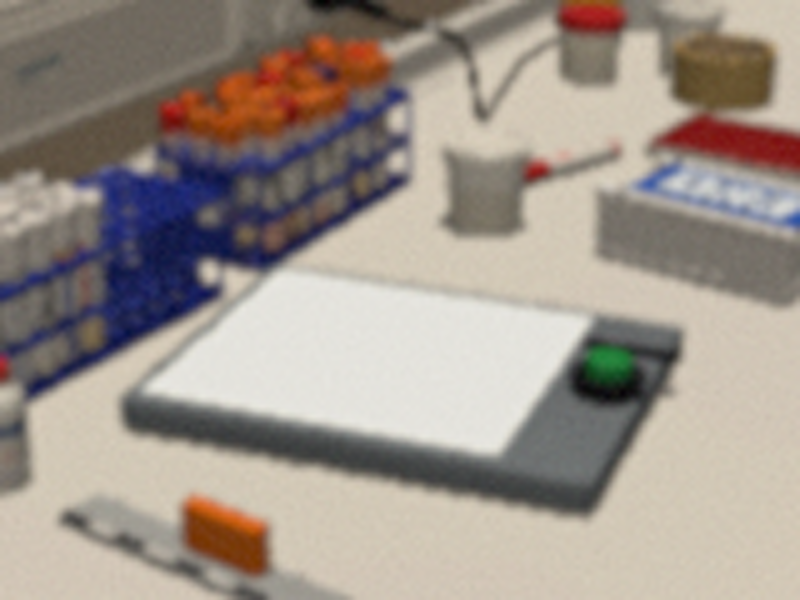

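```bash
cat >> h.py <<'E'
from scipy.spatial.transform import Rotation as Ro
def go(x,y,z,yaw,tip=True):
    """print remaining shift in units, tool axes (z=tip height if tip)"""
    s=bot.read_state(); R=Ro.from_rotvec(s['tcp_rot']); M=R.as_matrix()
    zt=z+.173 if tip else z
    D=np.array([x,y,zt])-s['tool_pos']
    tx=np.radians(yaw); T=np.array([[np.cos(tx),np.sin(tx),0],[np.sin(tx),-np.cos(tx),0],[0,0,-1]])
    rv=Ro.from_matrix(M.T@T).as_rotvec(degrees=True)
    print('t',round(s['time'],2),'tcp',s['tool_pos'].round(4),'yaw',np.degrees(np.arctan2(M[1,0],M[0,0])).round(2),'q',s['q'].round(2),'F',s['wrist_force'].round(1),'w',round(s['width'],3))
    print('mm',(D*1000).round(1),'units now',(M.T@D/.025).round(2),'units at target yaw',(T.T@D/.025).round(2),'turn/4',(rv/4).round(2))
E
python3 -m creep '[{"slide":[1,-0.72,0],"angular":[0,0,1]},{"slide":[1,-0.72,0],"angular":[0,0,1]},{"slide":[1,-0.72,0],"angular":[0,0,1]},{"slide":[1,-0.72,0],"angular":[0,0,1]},{"slide":[1,-0.72,0],"angular":[0,0,1]}]' 1 40
python3 - <<'E'
from h import *
go(.577,-.290,.1,-7.4)
D=np.load('top0.npz');p=D['p'];d=D['d'];C=cloud('top',d)
# rack refine: cassette-plane & white border on the sides, plus cup
z=C[...,2]
m=((z>.045)&(z<.09)); b=np.zeros_like(m);b[165:200,335:370]=1
P=C[m&b]; print('cup',P.min(0),P.max(0))
s=np.load('side0.npz');crop('side',s['p'],300,370,170,215,'pics/s3.png',10)
E
```

```text
time: 0.52
tool_pos: [0.3189, -0.529, 0.4041]
tcp_rot: [-3.14, 0.053, 0.001]
wrist_force: [0.6, 0.5, -0.2]
width: 0.299
t 0.52 tcp [ 0.3189 -0.529   0.4041] yaw -1.92 q [-1.07  0.16  1.73  0.    1.25  0.54] F [ 0.6  0.5 -0.2] w 0.299
mm [ 258.1  239.  -131.1] units now [10.   -9.89  5.25] units at target yaw [  9.01 -10.81   5.24] turn/4 [-0.02  0.01  1.37]
cup [ 0.6310362 -0.2901353  0.0465961] [ 0.69870818 -0.22547825  0.07316014]
```

View pics/s3.png

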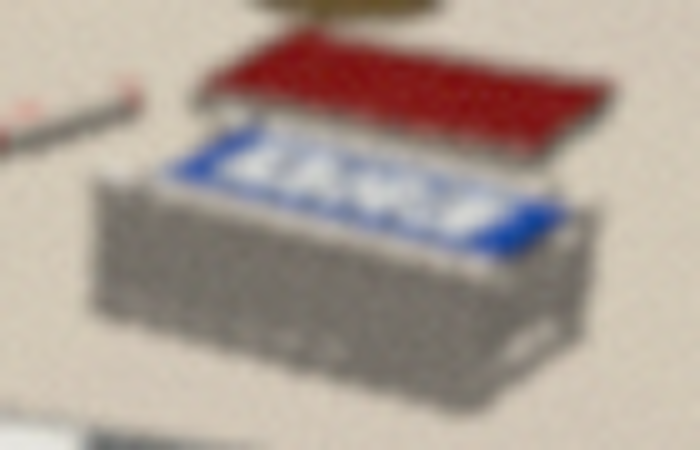

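```bash
python3 -m creep '[{"slide":[0.83,-1,0],"angular":[0,0,1]},{"slide":[0.83,-1,0],"angular":[0,0,0.37]},{"slide":[0.83,-1,0]},{"slide":[0.83,-1,0]},{"slide":[0.83,-1,0]}]' >/dev/null
python3 -m creep '[{"slide":[0.83,-1,0.4]},{"slide":[0.83,-1,0.8]},{"slide":[0.83,-1,0.8]},{"slide":[0.83,-1,0.8]},{"slide":[0.83,-1,0.8]}]'
python3 - <<'E'
from h import *
go(.577,-.290,.1,-7.4)
E
```

```text
t 0.52 tcp [ 0.3189 -0.529   0.4041] yaw -1.92 q [-1.07  0.16  1.73  0.    1.25  0.54] F [ 0.6  0.5 -0.2] w 0.299
mm [ 258.1  239.  -131.1] units now [10.   -9.89  5.25] units at target yaw [  9.01 -10.81   5.24] turn/4 [-0.02  0.01  1.37]validation failed for argument at $[2]...
validation failed for argument at $[0]...
```

```bash
python3 -m creep '[{"slide":[0.83,-1,0],"angular":[0,0,1]},{"slide":[0.83,-1,0],"angular":[0,0,0.37]},{"slide":[0.83,-1,0],"angular":[0,0,0]},{"slide":[0.83,-1,0],"angular":[0,0,0]},{"slide":[0.83,-1,0],"angular":[0,0,0]}]' >/dev/null
python3 -m creep '[{"slide":[0.83,-1,0.4],"angular":[0,0,0]},{"slide":[0.83,-1,0.8],"angular":[0,0,0]},{"slide":[0.83,-1,0.8],"angular":[0,0,0]},{"slide":[0.83,-1,0.8],"angular":[0,0,0]},{"slide":[0.83,-1,0.8],"angular":[0,0,0]}]'
python3 - <<'E'
from h import *
go(.577,-.290,.1,-7.4)
E
```

```text
time: 1.35
tool_pos: [0.5535, -0.304, 0.3135]
tcp_rot: [-3.135, 0.196, 0.001]
wrist_force: [0.4, -0.2, 1.2]
width: -0.001
t 1.35 tcp [ 0.5535 -0.304   0.3135] yaw -7.16 q [-0.54  0.25  1.79 -0.    1.1   1.15] F [ 0.4 -0.2  1.2] w -0.001
mm [ 23.5  14.  -40.5] units now [ 0.86 -0.67  1.62] units at target yaw [ 0.86 -0.68  1.62] turn/4 [-0.    0.01  0.06]
```

```bash

python3 -m creep '[{"slide":[0.3,0,0.4],"angular":[0,0,0]},{"slide":[0,0,0],"angular":[0,0,0]}]' >/dev/null
python3 - <<'E'
from h import *
go(.577,-.290,.047,-7.4)
for n in('side','top'):
    p,d=snap(n); np.savez(n+'1.npz',p=p,d=d)
    if n=='top': crop(n,p,320,420,150,275,'pics/t1.png',4)
    else: crop(n,p,260,400,120,220,'pics/s4.png',5)
E
```

```text
t 1.52 tcp [ 0.5606 -0.3043  0.3007] yaw -6.96 q [-0.54  0.28  1.79  0.    1.08  1.16] F [-0.7 -0.1 -0.1] w 0.011
mm [ 16.4  14.3 -80.7] units now [ 0.6  -0.64  3.23] units at target yaw [ 0.58 -0.65  3.23] turn/4 [-0.03  0.08  0.11]
```

View pics/t1.png

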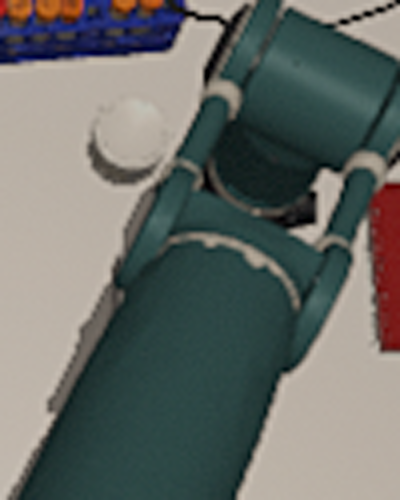

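View pics/s4.png

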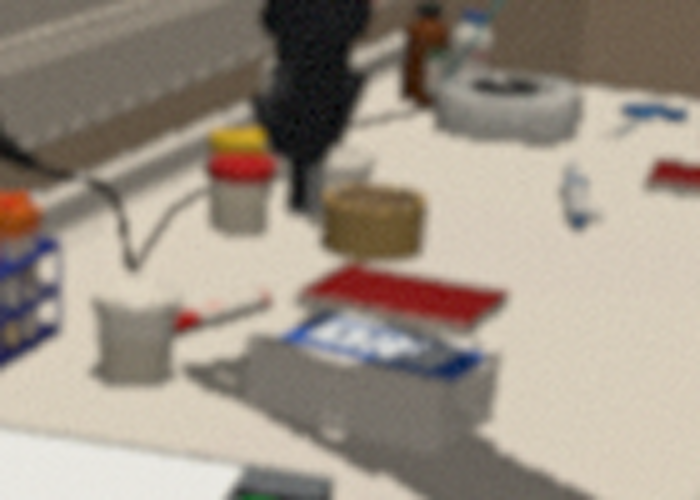

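```bash

python3 -m creep '[{"slide":[0.5,-0.6,0.6],"angular":[0,0,0]},{"slide":[0.1,-0.05,0.6],"angular":[0,0,0]},{"slide":[0,0,0],"angular":[0,0,0]}]' >/dev/null
python3 - <<'E'
from h import *
go(.577,-.290,.047,-7.4)
print(proj('side',(.5606,-.3043,.1277)))
# rack side-view check: near guide top edge
print([proj('side',x) for x in [(.488+.075*.9917-.047*-(-.1288),-.278-.075*.1288+.047*.9917,.053)]])
# cassette from side view initial
p=np.load('side0.npz')['p']; print(rect(blue(p),'side',.053,(310,365,175,200)))
E
```

```text
t 1.87 tcp [ 0.5758 -0.2923  0.2725] yaw -7.18 q [-0.51  0.32  1.79 -0.    1.04  1.19] F [-0.3  0.9 -0.6] w 0.002
mm [  1.2   2.3 -52.5] units now [ 0.04 -0.1   2.1 ] units at target yaw [ 0.03 -0.1   2.1 ] turn/4 [-0.01  0.05  0.06]
(np.float64(319.77944225577744), np.float64(162.5785946502372))
[(np.float64(312.3811688880867), np.float64(187.80460112739684))]
((425.0927429199219, -268.37591552734375), [14.72256088256836, 38.658138275146484], np.float32(-88.81125), np.uint64(25))
```

```bash

python3 - <<'E'
from h import *
for u,v in[(350,212),(378,214.5),(377,258),(349,256.5)]: print(ray('top',u,v,.053).round(4))
for u,v in[(309.5,188.5),(347.5,199),(358.5,191)]: print(ray('side',u,v,.053).round(4))
D=np.load('side0.npz');C=cloud('side',D['d']); z=C[...,2]
m=(z>.02)&(z<.048);b=np.zeros_like(m);b[185:215,305:350]=1
P=C[m&b][:,:2]; x=P[:,0];print(len(P),np.percentile(x,[1,50,99])); A=np.polyfit(x,P[:,1],1); print(A,np.degrees(np.arctan(A[0])), np.polyval(A,.488))
E
```

```text
[ 0.5688 -0.2415  0.053 ]
[ 0.5558 -0.3332  0.053 ]
[ 0.4115 -0.3163  0.053 ]
[ 0.4208 -0.2262  0.053 ]
[ 0.5619 -0.2292  0.053 ]
[ 0.415  -0.2042  0.053 ]
[ 0.4078 -0.2961  0.053 ]
329 [0.41824614 0.48914073 0.56404697]
[-0.06912659 -0.18859342] -3.9543710678252344 -0.2223271979373378
```

```bash

python3 -m creep '[{"slide":[0.03,-0.14,0.7],"angular":[0,0,0.06]},{"slide":[0,0,0.7],"angular":[0,0,0]},{"slide":[0,0,0.6],"angular":[0,0,0]},{"slide":[0,0,0],"angular":[0,0,0]}]' >/dev/null
python3 - <<'E'
from h import *
go(.5203-.0115,-.2805,.047,-7.5)
p,d=snap('side'); crop('side',p,280,400,140,220,'pics/s5.png',6)
E
```

```text
t 2.2 tcp [ 0.5758 -0.2891  0.2217] yaw -7.46 q [-0.5   0.37  1.82 -0.    0.95  1.2 ] F [-2.2  1.1 -1.2] w 0.004
mm [-67.    8.6  -1.7] units now [-2.7   0.01  0.09] units at target yaw [-2.7   0.01  0.07] turn/4 [-0.03  0.09  0.01]
```

View pics/s5.png

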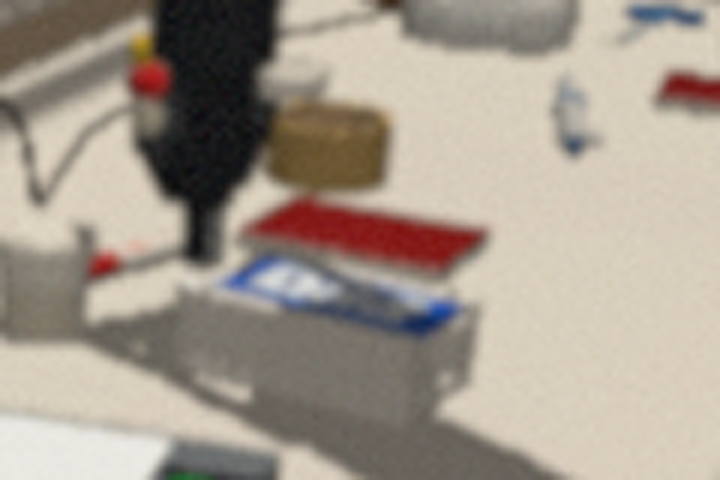

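```bash

python3 -m creep '[{"slide":[-0.4,0,0.06],"angular":[0,0.05,0]},{"slide":[-0.4,0,0],"angular":[0,0,0]},{"slide":[-0.4,0,0],"angular":[0,0,0]},{"slide":[-0.4,0,0],"angular":[0,0,0]},{"slide":[-0.4,0,0],"angular":[0,0,0]}]' 
python3 -m creep '[{"slide":[-0.3,0,0],"angular":[0,0,0]},{"slide":[0,0,0],"angular":[0,0,0]}]'
python3 - <<'E'
from h import *
go(.5065,-.2805,.047,-7.5)
p,d=snap('side'); crop('side',p,280,400,140,220,'pics/s6.png',6)
np.savez('side2.npz',p=p,d=d)
p,d=snap('top');cv2.imwrite('pics/t6.png',p[:,:,::-1])
E
```

```text
time: 2.67
tool_pos: [0.5281, -0.2825, 0.2244]
tcp_rot: [3.134, -0.203, 0.01]
wrist_force: [1.8, -0.7, 1.2]
width: -0.002
time: 2.83
tool_pos: [0.5202, -0.2814, 0.2242]
tcp_rot: [3.134, -0.203, 0.007]
wrist_force: [0.4, -0.3, 2.2]
width: -0.002
t 2.83 tcp [ 0.5202 -0.2814  0.2242] yaw -7.42 q [-0.54  0.28  1.94  0.    0.91  1.16] F [ 0.4 -0.3  2.2] w -0.002
mm [-13.7   0.9  -4.2] units now [-0.55  0.04  0.16] units at target yaw [-0.55  0.04  0.17] turn/4 [ 0.01 -0.07  0.02]
```

View pics/s6.png

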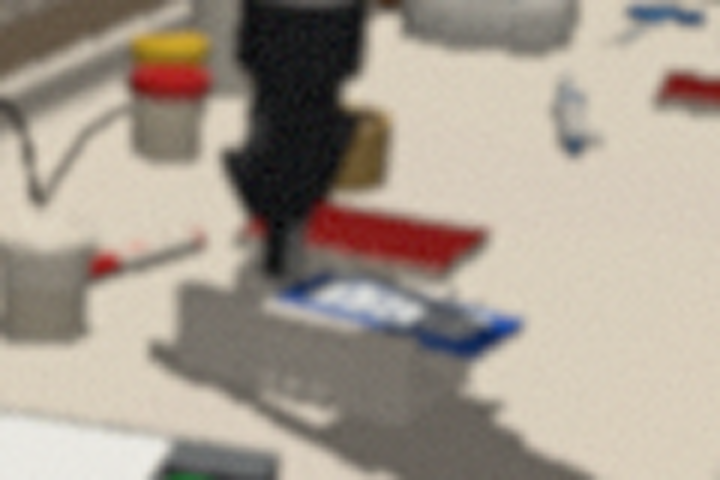

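View pics/t6.png

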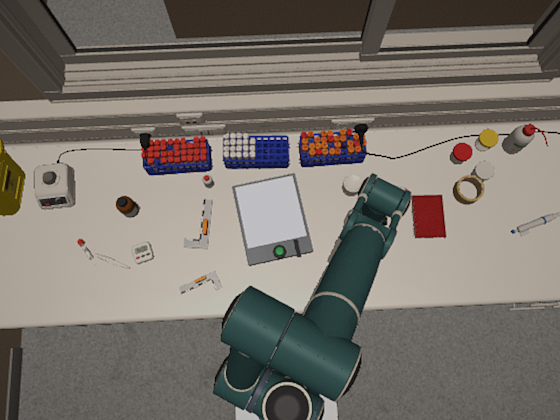

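```bash

python3 -m creep '[{"slide":[0.12,0,0],"angular":[0,0,0]},{"slide":[0,0,0.18],"angular":[0,0,0]},{"slide":[-0.2,0.02,0],"angular":[0,0,0]},{"slide":[-0.25,0,0],"angular":[0,0,0]},{"slide":[-0.2,0,0],"angular":[0,0,0]}]' 
python3 -m creep '[{"slide":[0,0,0],"angular":[0,0,0]}]'
python3 - <<'E'
from h import *
go(.5065,-.2805,.047,-7.5)
p,d=snap('side'); crop('side',p,280,400,140,220,'pics/s7.png',6)
np.savez('side2.npz',p=p,d=d)
E
```

```text
time: 3.35
tool_pos: [0.5073, -0.2797, 0.2176]
tcp_rot: [-3.134, 0.202, -0.003]
wrist_force: [1.0, -0.5, -1.1]
width: 0.0
time: 3.43
tool_pos: [0.5067, -0.2797, 0.2177]
tcp_rot: [-3.134, 0.203, -0.002]
wrist_force: [0.9, 0.7, -1.3]
width: -0.0
t 3.43 tcp [ 0.5067 -0.2797  0.2177] yaw -7.41 q [-0.55  0.27  1.97  0.    0.9   1.15] F [ 0.9  0.7 -1.3] w -0.0
mm [-0.2 -0.8  2.3] units now [-0.    0.03 -0.09] units at target yaw [-0.    0.03 -0.09] turn/4 [-0.01 -0.02  0.02]
```

View pics/s7.png

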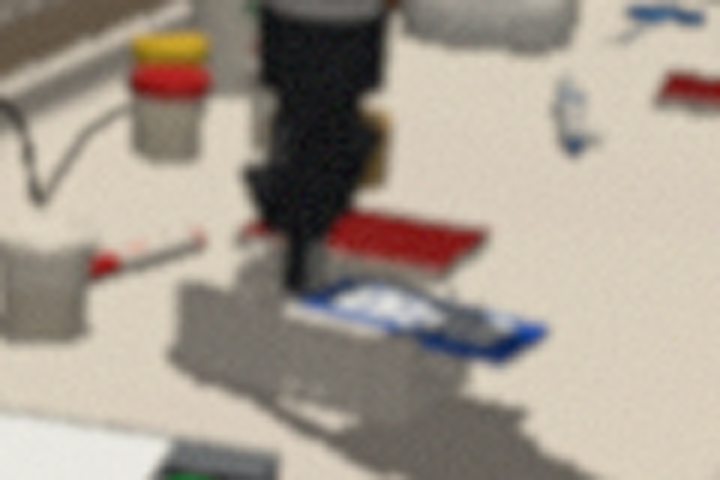

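```bash

python3 - <<'E'
from h import *
a=ray('side',371.5,195,.053);b=ray('side',364,199.7,.051);r=ray('side',329.5,189.5,.049); print(a,b,r)
p=np.load('side2.npz')['p']; m=blue(p);m[:170]=0;m[215:]=0;m[:,:310]=0;m[:,400:]=0
c=max(cv2.findContours(m.astype(np.uint8),0,1)[0],key=cv2.contourArea)[:,0]; W=rays('side',c,.053)[:,:2]
ax=np.array([np.cos(np.radians(-7.5)),np.sin(np.radians(-7.5))]); o=np.array([.489,-.278])
L=(W-o)@ax; print(L.min(),L.max(), ((W-o)@[-ax[1],ax[0]]).min(),((W-o)@[-ax[1],ax[0]]).max())
print((a[:2]-o)@ax,(b[:2]-o)@ax)
E
```

```text
[ 0.35824635 -0.28191176  0.053     ] [ 0.36826392 -0.23176942  0.051     ] [ 0.50260105 -0.2672524   0.049     ]
-0.1238512286531182 -0.07961805040361002 -0.02009090999537521 0.0398750769216945
-0.12912444541536286 -0.12573747014591966
```

```bash

python3 -m creep '[{"slide":[0.3,0,0],"angular":[0,0,0]},{"slide":[0,0,-1],"angular":[0,0,0]},{"slide":[0,0,-1],"angular":[0,0,0]},{"slide":[-1,0,-1],"angular":[0,0,0]},{"slide":[-1,0,-1],"angular":[0,0,0]}]' >/dev/null
python3 -m creep '[{"slide":[-1,0,0],"angular":[0,0,0]},{"slide":[-1,0,0],"angular":[0,0,0]},{"slide":[-0.8,0,0],"angular":[0,0,0]},{"slide":[0,0,0],"angular":[0,0,0]},{"slide":[0,0,0],"angular":[0,0,0]}]' -1
python3 - <<'E'
from h import *
go(.3928,-.2645,.039,-7.5)
p,d=snap('side'); crop('side',p,280,420,120,220,'pics/s8.png',5)
p,d=snap('top');crop('top',p,320,420,170,310,'pics/t8.png',4)
E
```

```text
time: 4.32
tool_pos: [0.396, -0.2656, 0.3185]
tcp_rot: [3.134, -0.204, 0.007]
wrist_force: [0.4, 0.3, -0.2]
width: 0.71
t 4.32 tcp [ 0.396  -0.2656  0.3185] yaw -7.45 q [-0.64 -0.04  2.11  0.    1.07  1.06] F [ 0.4  0.3 -0.2] w 0.71
mm [  -3.2    1.1 -106.5] units now [-0.15 -0.03  4.26] units at target yaw [-0.13 -0.03  4.26] turn/4 [ 0.01 -0.07  0.01]
```

View pics/s8.png

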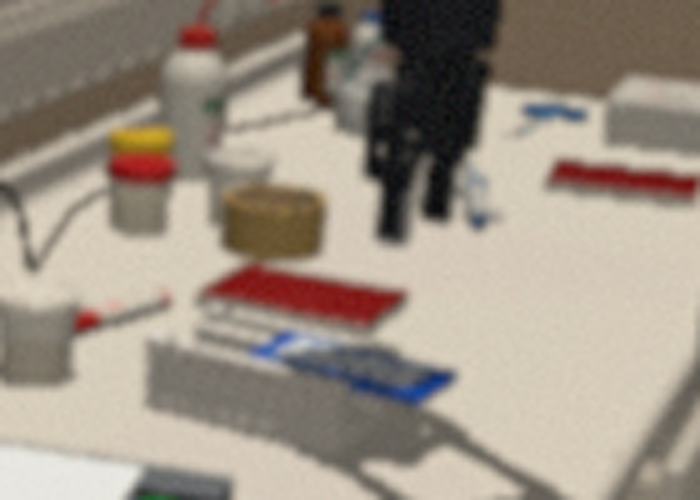

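View pics/t8.png

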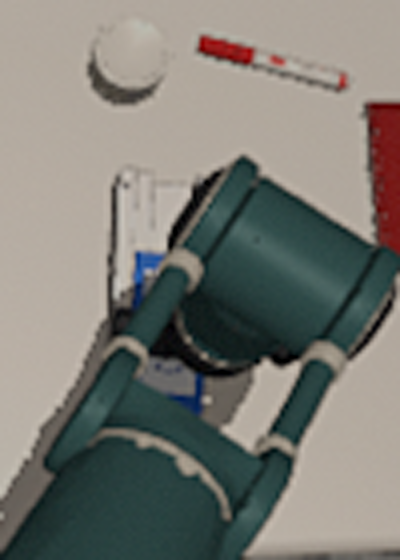

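```bash

python3 -m creep '[{"slide":[-0.13,-0.03,1],"angular":[0,-0.07,0]},{"slide":[0,0,1],"angular":[0,0,0]},{"slide":[0,0,0.4],"angular":[0,0,0]},{"slide":[0,0,0],"angular":[0,0,0]}]'
python3 - <<'E'
from h import *
go(.3928,-.2645,.039,-7.5)
s=bot.read_state();q=s['tool_pos']
p,d=snap('side'); crop('side',p,310,410,130,220,'pics/s9.png',7)
M=Ro.from_rotvec(s['tcp_rot']).as_matrix()
for w in (.0425,-.0425):
  for l in(.155,.160,.166,.173): print(w,l,proj('side',q+M@[0,-w-np.sign(w)*.004,l]))
E
```

```text
time: 4.75
tool_pos: [0.3926, -0.2636, 0.2552]
tcp_rot: [-3.132, 0.202, 0.01]
wrist_force: [-0.3, 0.2, -0.8]
width: 0.999
t 4.75 tcp [ 0.3926 -0.2636  0.2552] yaw -7.37 q [-0.64  0.03  2.17 -0.    0.95  1.06] F [-0.3  0.2 -0.8] w 0.999
mm [  0.2  -0.9 -43.2] units now [0.02 0.04 1.73] units at target yaw [0.01 0.04 1.73] turn/4 [-0.04  0.1   0.03]
0.0425 0.155 (np.float64(355.3588214824448), np.float64(185.07694920811656))
0.0425 0.16 (np.float64(355.20949325725746), np.float64(186.55238455917151))
0.0425 0.166 (np.float64(355.030937028803), np.float64(188.31660677022572))
0.0425 0.173 (np.float64(354.82349549398396), np.float64(190.36622982953088))
-0.0425 0.155 (np.float64(367.4626582997262), np.float64(178.0372817227277))
-0.0425 0.16 (np.float64(367.3028199527922), np.float64(179.4439913223683))
-0.0425 0.166 (np.float64(367.1116597399368), np.float64(181.1263592375231))
-0.0425 0.173 (np.float64(366.88952502221713), np.float64(183.08132840370692))
```

View pics/s9.png

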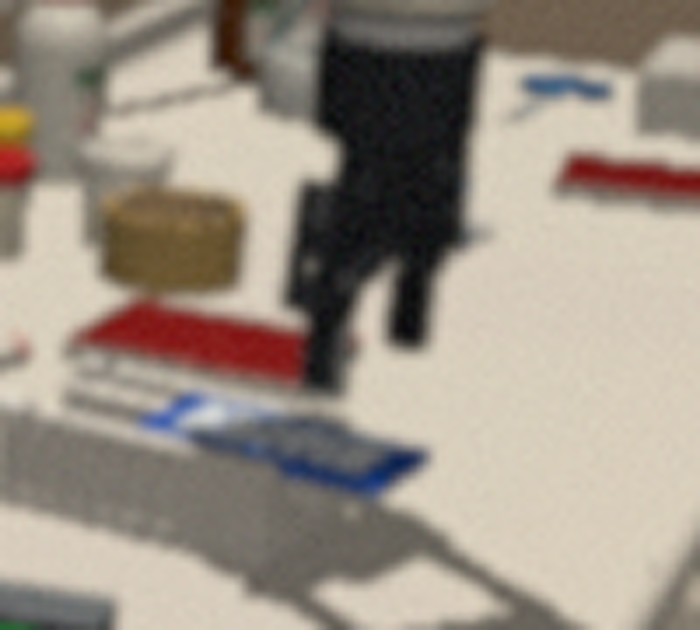

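```bash

python3 -m creep '[{"slide":[0,0.04,0.7],"angular":[0,0.08,0]},{"slide":[0,0,0.6],"angular":[0,0,0]},{"slide":[0,0,0.4],"angular":[0,0,0]},{"slide":[0,0,0],"angular":[0,0,0]},{"slide":[0,0,0],"angular":[0,0,0]}]'
python3 - <<'E'
from h import *
go(.3928,-.2645,.039,-7.5)
p,d=snap('side'); crop('side',p,310,410,130,220,'pics/s10.png',7)
E
```

```text
time: 5.22
tool_pos: [0.3934, -0.2656, 0.216]
tcp_rot: [3.135, -0.202, 0.007]
wrist_force: [-0.7, 0.2, 0.1]
width: 1.005
t 5.22 tcp [ 0.3934 -0.2656  0.216 ] yaw -7.39 q [-0.65  0.09  2.19  0.    0.85  1.05] F [-0.7  0.2  0.1] w 1.005
mm [-0.6  1.1 -4. ] units now [-0.03 -0.04  0.16] units at target yaw [-0.03 -0.04  0.16] turn/4 [-0.   -0.06  0.03]
```

View pics/s10.png

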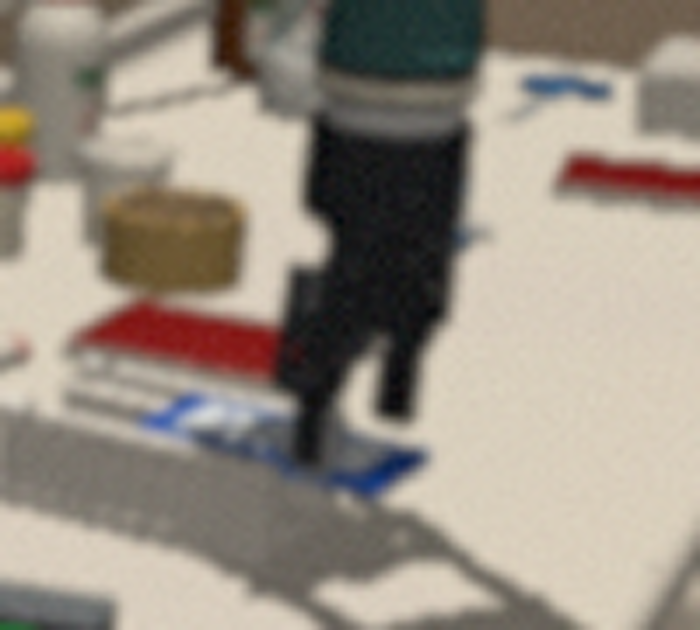

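```bash

python3 -m creep '[{"slide":[-0.03,-0.04,0.16],"angular":[0,-0.05,0.03]},{"slide":[0,0,0],"angular":[0,0,0]}]'
python3 -m creep '[{"slide":[0,0,0],"angular":[0,0,0]},{"slide":[0,0,0],"angular":[0,0,0]},{"slide":[0,0,0],"angular":[0,0,0]},{"slide":[0,0,0],"angular":[0,0,0]}]' 0.6 70
python3 -m creep '[{"slide":[0,0,0],"angular":[0,0,0]}]'
python3 - <<'E'
from h import *
go(.3928,-.2645,.039,-7.5)
p,d=snap('side'); crop('side',p,310,410,130,220,'pics/s11.png',7)
E
```

```text
time: 5.43
tool_pos: [0.3926, -0.2644, 0.212]
tcp_rot: [3.134, -0.206, 0.002]
wrist_force: [0.0, -0.1, -0.6]
width: 1.005
time: 5.77
tool_pos: [0.3926, -0.2645, 0.2124]
tcp_rot: [3.135, -0.206, 0.002]
wrist_force: [-1.8, 1.4, 5.4]
width: 0.676
time: 5.85
tool_pos: [0.3926, -0.2645, 0.2124]
tcp_rot: [3.135, -0.206, 0.002]
wrist_force: [-1.8, -0.3, 5.8]
width: 0.678
t 5.85 tcp [ 0.3926 -0.2645  0.2124] yaw -7.53 q [-0.65  0.09  2.2   0.    0.85  1.06] F [-1.8 -0.3  5.8] w 0.678
mm [ 0.2 -0.  -0.4] units now [ 0.01 -0.    0.02] units at target yaw [ 0.01 -0.    0.02] turn/4 [ 0.   -0.02 -0.01]
```

View pics/s11.png

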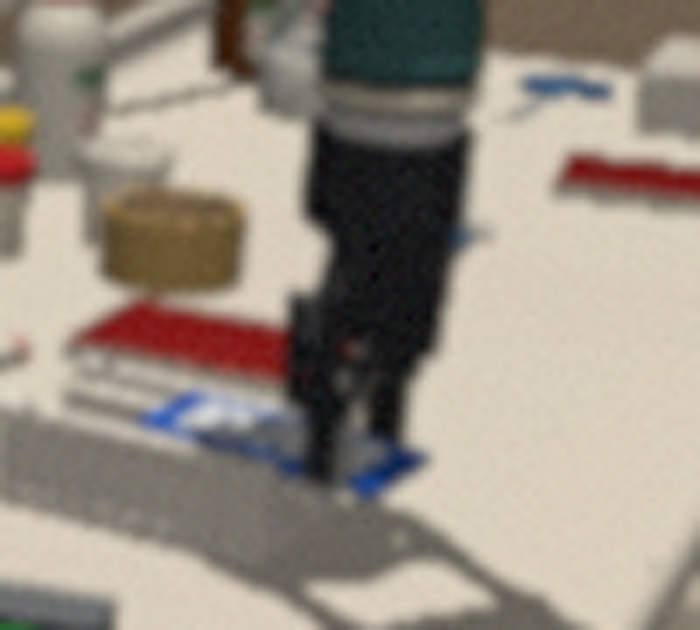

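```bash

python3 -m creep '[{"slide":[0,0,-0.3],"angular":[0,0,0]},{"slide":[0,0,-0.5],"angular":[0,0,0]},{"slide":[0,0,-0.7],"angular":[0,0,0]},{"slide":[0,0,-0.5],"angular":[0,0,0]},{"slide":[0,0,0],"angular":[0,0,0]}]'
python3 - <<'E'
from h import *
go(.3928,-.2645,.039,-7.5)
p,d=snap('side'); crop('side',p,300,420,120,220,'pics/s12.png',6)
E
```

```text
time: 6.32
tool_pos: [0.3935, -0.2652, 0.2646]
tcp_rot: [3.132, -0.206, 0.008]
wrist_force: [0.3, -0.9, -0.5]
width: 0.671
t 6.32 tcp [ 0.3935 -0.2652  0.2646] yaw -7.52 q [-0.65  0.02  2.16  0.    0.96  1.06] F [ 0.3 -0.9 -0.5] w 0.671
mm [ -0.7   0.7 -52.6] units now [-0.04 -0.03  2.1 ] units at target yaw [-0.03 -0.02  2.1 ] turn/4 [ 0.04 -0.08 -0.  ]
```

View pics/s12.png

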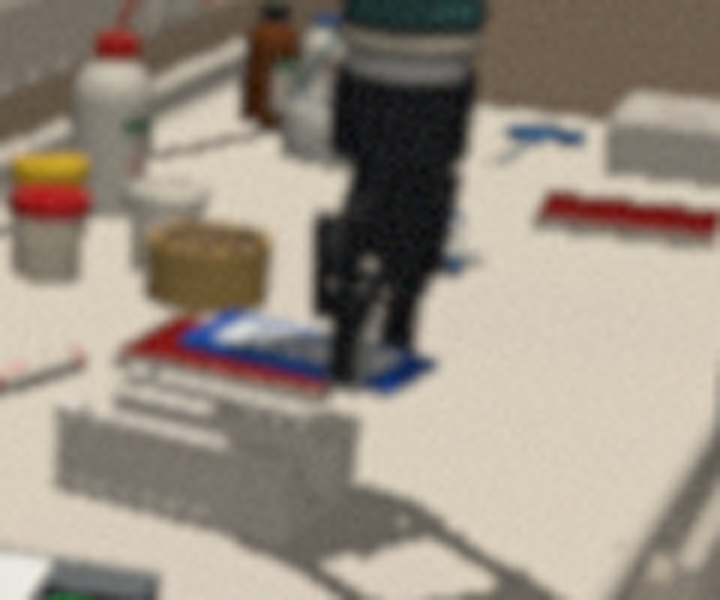

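```bash

python3 - <<'E'
from h import *
P=[ray('side',u,v,.105) for u,v in[(330,177.5),(334.5,172),(372.7,180.3),(364,185)]]
for x in P: print(x.round(4))
c=np.array([.3935,-.2652]);a=np.radians(-7.5);ax=np.array([np.cos(a),np.sin(a)]);ay=np.array([-ax[1],ax[0]])
for x in P: print(((x[:2]-c)@ax*1000).round(1),((x[:2]-c)@ay*1000).round(1))
E
```

```text
[ 0.4909 -0.2317  0.105 ]
[ 0.5003 -0.2972  0.105 ]
[ 0.3599 -0.2802  0.105 ]
[ 0.3704 -0.2192  0.105 ]
92.2 45.9
110.1 -17.8
-31.3 -19.2
-28.9 42.6
```

```bash

python3 -m creep '[{"slide":[0.3,-0.4,-0.3],"angular":[0,0,-0.86]},{"slide":[0.46,-0.8,0],"angular":[0,0,-0.86]},{"slide":[0.46,-0.9,0],"angular":[0,0,-0.86]},{"slide":[0.46,-0.9,0],"angular":[0,0,-0.86]},{"slide":[0.46,-0.9,0],"angular":[0,0,-0.86]}]'
python3 - <<'E'
from h import *
go(.5545,.0143,.06,9.65)
E
```

```text
time: 6.78
tool_pos: [0.4451, -0.1662, 0.268]
tcp_rot: [-3.129, -0.269, 0.001]
wrist_force: [0.3, 0.7, -2.7]
width: 0.675
t 6.78 tcp [ 0.4451 -0.1662  0.268 ] yaw 9.81 q [-0.41  0.02  2.16  0.    0.97  0.99] F [ 0.3  0.7 -2.7] w 0.675
mm [109.4 180.5 -35. ] units now [ 5.54 -6.37  1.4 ] units at target yaw [ 5.52 -6.39  1.4 ] turn/4 [-0.01  0.01  0.04]
```

```bash

python3 -m creep '[{"slide":[0.8,-0.9,0],"angular":[0,0,0]},{"slide":[0.8,-0.9,0],"angular":[0,0,0]},{"slide":[0.8,-0.9,0],"angular":[0,0,0]},{"slide":[0.8,-0.9,0],"angular":[0,0,0]},{"slide":[0.8,-0.9,0],"angular":[0,0,0]}]'
python3 -m creep '[{"slide":[0.8,-0.9,0.3],"angular":[0,0,0]},{"slide":[0.5,-0.6,0.3],"angular":[0,0,0]},{"slide":[0,0,0.3],"angular":[0,0,0]},{"slide":[0,0,0],"angular":[0,0,0]}]'
python3 - <<'E'
from h import *
go(.5545,.0143,.038,9.65)
for n in('side','top'):
    p,d=snap(n); np.savez(n+'3.npz',p=p,d=d)
    if n=='top': crop(n,p,220,330,150,290,'pics/t13.png',4)
    else: crop(n,p,200,350,140,270,'pics/s13.png',5)
E
```

```text
time: 7.2
tool_pos: [0.5247, -0.038, 0.2678]
tcp_rot: [-3.13, -0.265, 0.002]
wrist_force: [0.9, -0.3, -1.2]
width: 0.679
time: 7.53
tool_pos: [0.5493, 0.0038, 0.2437]
tcp_rot: [-3.13, -0.269, 0.007]
wrist_force: [-0.1, -0.2, -1.9]
width: 0.679
t 7.53 tcp [0.5493 0.0038 0.2437] yaw 9.82 q [-0.04  0.19  2.02 -0.    0.94  1.36] F [-0.1 -0.2 -1.9] w 0.679
mm [  5.2  10.5 -32.7] units now [ 0.28 -0.38  1.31] units at target yaw [ 0.27 -0.38  1.31] turn/4 [-0.01  0.07  0.04]
```

View pics/t13.png

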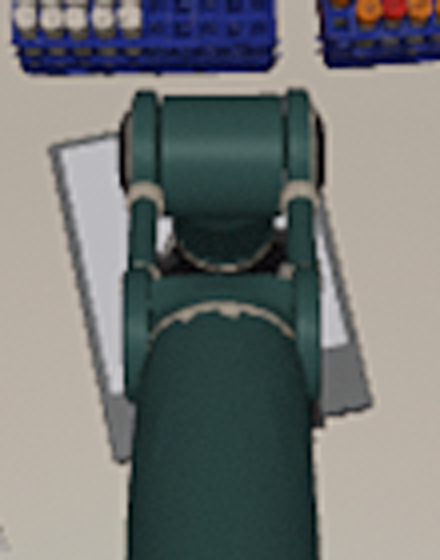

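View pics/s13.png

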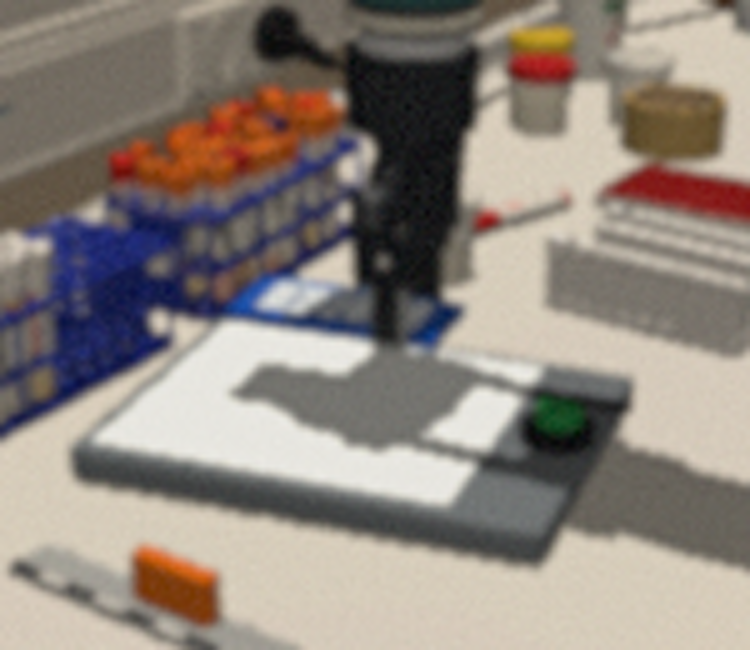

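```bash

python3 -m creep '[{"slide":[0.27,-0.38,0.3],"angular":[0,0.06,0.04]},{"slide":[0,0,0.5],"angular":[0,0,0]},{"slide":[0,0,0.5],"angular":[0,0,0]},{"slide":[0,0,0.3],"angular":[0,0,0]},{"slide":[0,0,0],"angular":[0,0,0]}]'
python3 - <<'E'
from h import *
go(.5545,.0143,.0184,9.65)
p,d=snap('side'); np.savez('side4.npz',p=p,d=d)
crop('side',p,200,350,140,270,'pics/s14.png',5)
E
```

```text
time: 8.05
tool_pos: [0.5539, 0.0131, 0.2036]
tcp_rot: [-3.13, -0.26, 0.001]
wrist_force: [-0.6, 0.6, -2.3]
width: 0.676
t 8.05 tcp [0.5539 0.0131 0.2036] yaw 9.5 q [-0.02  0.25  2.03  0.    0.86  1.38] F [-0.6  0.6 -2.3] w 0.676
mm [  0.6   1.2 -12.2] units now [ 0.03 -0.05  0.49] units at target yaw [ 0.03 -0.05  0.49] turn/4 [-0.01  0.01 -0.04]
```

View pics/s14.png

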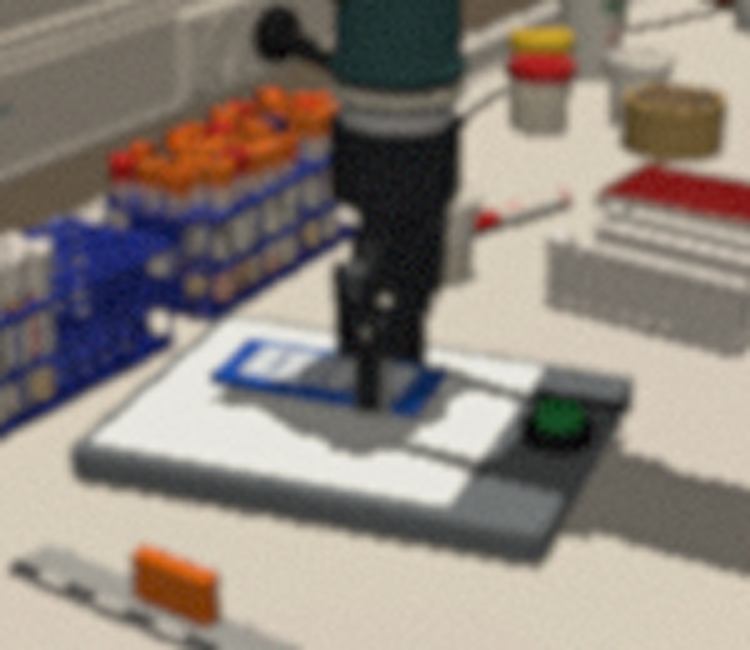

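```bash

python3 -m creep '[{"slide":[0.03,-0.05,0.2],"angular":[0,0,-0.04]},{"slide":[0,0,0.15],"angular":[0,0,0]},{"slide":[0,0,0],"angular":[0,0,0]}]'
python3 -m creep '[{"slide":[0,0,0.08],"angular":[0,0,0]},{"slide":[0,0,0.04],"angular":[0,0,0]},{"slide":[0,0,0],"angular":[0,0,0]}]'
python3 - <<'E'
from h import *
go(.5545,.0143,.0184,9.65)
E
```

```text
time: 8.35
tool_pos: [0.5562, 0.0148, 0.1974]
tcp_rot: [-3.13, -0.265, -0.007]
wrist_force: [-0.9, -0.8, -1.7]
width: 0.676
time: 8.6
tool_pos: [0.5563, 0.0148, 0.1949]
tcp_rot: [-3.13, -0.265, -0.008]
wrist_force: [0.8, -0.4, -1.5]
width: 0.678
t 8.6 tcp [0.5563 0.0148 0.1949] yaw 9.69 q [-0.02  0.26  2.03  0.    0.84  1.38] F [ 0.8 -0.4 -1.5] w 0.678
mm [-1.8 -0.5 -3.5] units now [-0.08  0.01  0.14] units at target yaw [-0.08  0.01  0.14] turn/4 [ 0.   -0.07  0.01]
```

```bash

python3 -m creep '[{"slide":[-0.08,0,0.08],"angular":[0,-0.06,0]},{"slide":[0,0,0.04],"angular":[0,0,0]},{"slide":[0,0,0],"angular":[0,0,0]}]'
python3 -m creep '[{"slide":[0,0,0.06],"angular":[0,0,0]},{"slide":[0,0,0],"angular":[0,0,0]}]'
python3 - <<'E'
from h import *
go(.5545,.0143,.0184,9.65)
p,d=snap('side'); np.savez('side5.npz',p=p,d=d)
crop('side',p,230,310,190,240,'pics/s15.png',9)
E
```

```text
time: 8.85
tool_pos: [0.5547, 0.0144, 0.193]
tcp_rot: [3.13, 0.265, 0.002]
wrist_force: [-2.4, -0.0, 6.0]
width: 0.675
time: 9.02
tool_pos: [0.5548, 0.0145, 0.193]
tcp_rot: [3.13, 0.265, 0.001]
wrist_force: [-6.7, -1.2, 15.8]
width: 0.678
t 9.02 tcp [0.5548 0.0145 0.193 ] yaw 9.69 q [-0.02  0.26  2.04 -0.    0.84  1.38] F [-6.7 -1.2 15.8] w 0.678
mm [-0.3 -0.2 -1.6] units now [-0.01  0.    0.06] units at target yaw [-0.01  0.    0.06] turn/4 [ 0.   -0.01  0.01]
```

View pics/s15.png

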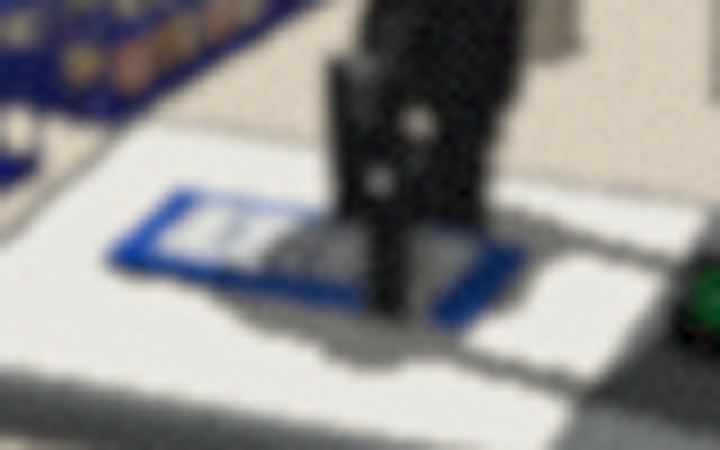

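```bash

python3 -m creep '[{"slide":[0,0,-0.05],"angular":[0,0,0]}]'
python3 -m creep '[{"slide":[0,0,0],"angular":[0,0,0]},{"slide":[0,0,0],"angular":[0,0,0]},{"slide":[0,0,0],"angular":[0,0,0]},{"slide":[0,0,0],"angular":[0,0,0]}]' -1
python3 -m creep '[{"slide":[0,0,-0.5],"angular":[0,0,0]},{"slide":[0,0,-1],"angular":[0,0,0]},{"slide":[0,0,-1],"angular":[0,0,0]},{"slide":[0,0,-1],"angular":[0,0,0]},{"slide":[0,0,-0.5],"angular":[0,0,0]}]'
python3 - <<'E'
from h import *
go(.5492,.2405,.15,-7.1)
E
```

```text
time: 9.15
tool_pos: [0.5546, 0.0145, 0.1931]
tcp_rot: [3.13, 0.265, 0.002]
wrist_force: [-0.9, -0.7, -1.5]
width: 0.677
time: 9.48
tool_pos: [0.5544, 0.0145, 0.1914]
tcp_rot: [3.13, 0.265, 0.001]
wrist_force: [1.0, 0.3, -0.7]
width: 1.004
time: 9.9
tool_pos: [0.5555, 0.0145, 0.2958]
tcp_rot: [3.13, 0.265, 0.009]
wrist_force: [1.0, 0.7, 0.6]
width: 0.997
t 9.9 tcp [0.5555 0.0145 0.2958] yaw 9.68 q [-0.02  0.13  1.97 -0.    1.03  1.38] F [1.  0.7 0.6] w 0.997
mm [ -6.3 226.   27.2] units now [ 1.28 -8.95 -1.09] units at target yaw [-1.37 -8.94 -1.09] turn/4 [ 0.   -0.09  4.2 ]
```

```bash

python3 -m creep '[{"slide":[0,-0.6,0],"angular":[0,0,0.84]},{"slide":[0,-1,0],"angular":[0,0,0.84]},{"slide":[0,-1,0],"angular":[0,0,0.84]},{"slide":[-0.1,-1,0],"angular":[0,0,0.84]},{"slide":[-0.2,-1,0],"angular":[0,0,0.84]}]'
python3 - <<'E'
from h import *
go(.5492,.2405,.15,-7.1)
p,d=snap('top'); np.savez('top6.npz',p=p,d=d)
crop('top',p,180,330,160,280,'pics/t16.png',5)
p=np.load('top0.npz')['p']
crop('top',p,180,220,190,255,'pics/t17.png',9)
E
```

```text
time: 10.32
tool_pos: [0.5419, 0.1303, 0.2919]
tcp_rot: [-3.135, 0.2, -0.002]
wrist_force: [-0.0, -0.3, -0.1]
width: 0.998
t 10.32 tcp [0.5419 0.1303 0.2919] yaw -7.32 q [ 0.19  0.14  1.97 -0.    1.03  1.89] F [-0.  -0.3 -0.1] w 0.998
mm [  7.3 110.2  31.1] units now [-0.27 -4.41 -1.24] units at target yaw [-0.25 -4.41 -1.24] turn/4 [-0.   -0.01 -0.05]
```

View pics/t16.png

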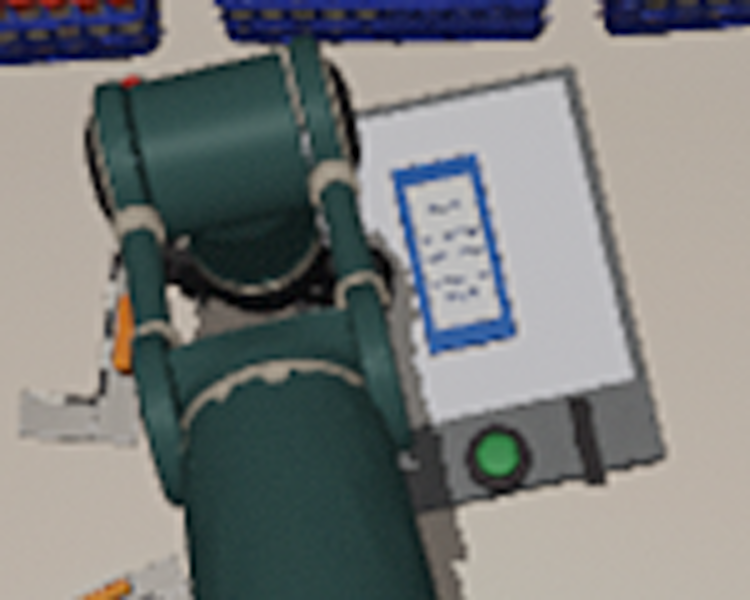

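View pics/t17.png

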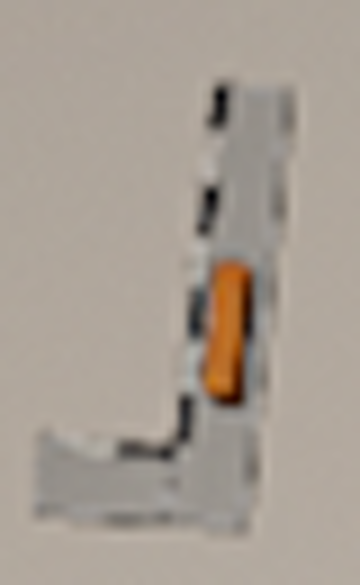

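```bash

python3 - <<'E'
from h import *
p=np.load('top6.npz')['p']
r=rect(blue(p),'top',.032,(290-8,330,180,240)); 
b=blue(p);b[:185]=0
print('cass',rect(b,'top',.032,(255,290,185,236)))
c=np.array(rect(b,'top',.032,(255,290,185,236))[0])/1000; a=np.radians(9.65);ax=np.array([np.cos(a),np.sin(a)]);ay=np.array([-ax[1],ax[0]])
e=c-[.5926,.0223]; print('off panel',e@ax,e@ay)
p=np.load('top0.npz')['p']; h=hsv(p).astype(int)
sub=h[190:255,180:220]
print(h[205,207:220,1],h[205,207:220,2])
m=((h[...,1]<23)|(h[...,2]<120)|(h[...,1]>100)).astype(np.uint8); b=np.zeros_like(m);b[192:255,180:220]=1;m*=b
m=cv2.morphologyEx(m,cv2.MORPH_OPEN,np.ones((2,2)))
cs=max(cv2.findContours(m,0,1)[0],key=cv2.contourArea)[:,0]
W=rays('top',cs,.006)[:,:2]*1000
print(cv2.minAreaRect(W.astype(np.float32)),m.sum())
vis=p.copy(); vis[m>0]=[255,0,255]; crop('top',vis,180,220,190,255,'pics/t18.png',9)
# right edge line fit: per row last mask col, rows 202..245
R=[(np.nonzero(m[v])[0].max()+.5,v) for v in range(203,246)]
L=rays('top',R,.006); A=np.polyfit(L[:,0],L[:,1],1); print('outer yaw',np.degrees(np.arctan(A[0])),'y at .55',np.polyval(A,.55))
R=[(u,np.nonzero(m[:,u])[0].max()+.5) for u in range(186,206)]
L=rays('top',R,.006); B=np.polyfit(L[:,1],L[:,0],1); print('short yaw',-np.degrees(np.arctan(B[0])),'x at .25',np.polyval(B,.25))
o=orange(p);o[:190]=0;o[255:]=0;o[:,:185]=0;o[:,225:]=0
v,u=np.nonzero(o); L=rays('top',np.c_[u,v],.034); q=L[:,:2]-L[:,:2].mean(0); w,V=np.linalg.eigh(q.T@q); print('bar',L.mean(0),np.degrees(np.arctan(V[1,1]/V[0,1])))
E
```

```text
cass ((593.1966552734375, 22.113292694091797), [57.235389709472656, 127.4925308227539], np.float32(9.359299), np.uint64(204))
off panel 0.0005569150952786368 -0.000284082224102448
[17 19 17 15 20 32 29 29 28 28 28 28 28] [149 149 149 153 150 158 178 176 176 175 175 175 176]
((564.9449462890625, 264.42657470703125), (78.59898376464844, 170.67897033691406), 83.04579162597656) 536
outer yaw -6.663138430907301 y at .55 0.22674826182984475
short yaw -7.254874568090463 x at .25 0.4769506194033196
bar [0.54831418 0.24116193 0.034     ] -7.083783194869471
```

View pics/t18.png

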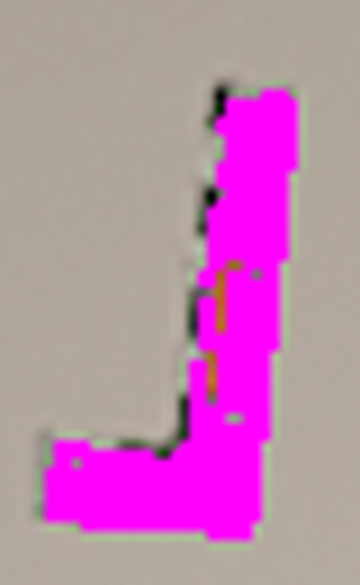

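```bash

python3 -m creep '[{"slide":[-0.05,-0.9,0],"angular":[0,0,0]},{"slide":[-0.05,-1,0],"angular":[0,0,0]},{"slide":[-0.05,-1,0.5],"angular":[0,0,0]},{"slide":[-0.05,-1,1],"angular":[0,0,0]},{"slide":[0,-0.3,1],"angular":[0,0,0]}]'
python3 -m creep '[{"slide":[0,0,0.5],"angular":[0,0,0]},{"slide":[0,0,0],"angular":[0,0,0]}]'
python3 - <<'E'
from h import *
go(.549,.2405,.011,-7.0)
p,d=snap('side'); np.savez('side7.npz',p=p,d=d)
crop('side',p,180,300,190,300,'pics/s19.png',6)
E
```

```text
time: 10.78
tool_pos: [0.5512, 0.2373, 0.2303]
tcp_rot: [-3.133, 0.192, -0.008]
wrist_force: [-1.2, -0.6, -0.0]
width: 0.996
time: 10.95
tool_pos: [0.548, 0.2336, 0.2127]
tcp_rot: [3.132, -0.192, -0.01]
wrist_force: [-0.2, -1.2, -0.4]
width: 1.005
t 10.95 tcp [0.548  0.2336 0.2127] yaw -7.03 q [ 0.36  0.31  1.94 -0.    0.91  2.06] F [-0.2 -1.2 -0.4] w 1.005
mm [  1.    6.9 -28.7] units now [ 0.01 -0.28  1.15] units at target yaw [ 0.01 -0.28  1.15] turn/4 [ 0.06  0.09 -0.01]
```

View pics/s19.png

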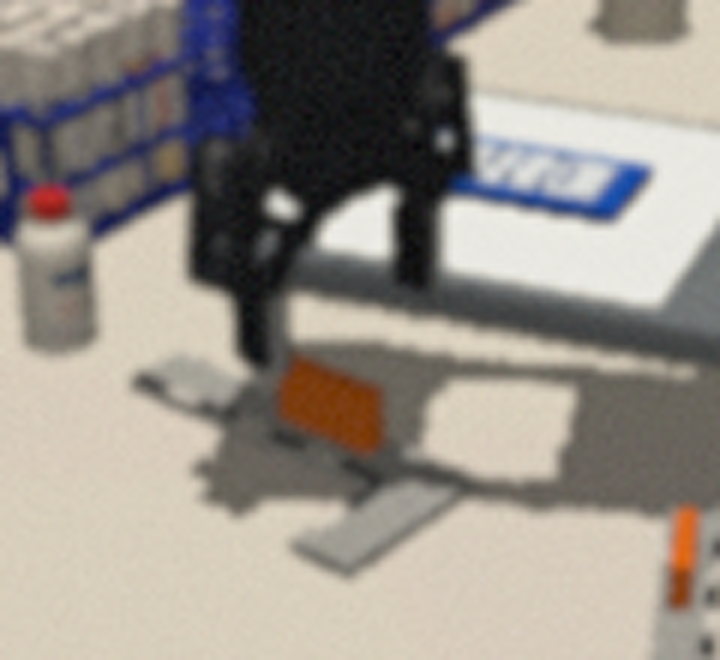

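```bash

python3 - <<'E'
from h import *
print(proj('side',(.549,.2405,.020)), proj('side',(.549,.2405,.034)))
p=np.load('side0.npz')['p'];o=orange(p);o[:235]=0;o[275:]=0;o[:,:210]=0;o[:,265:]=0
v,u=np.nonzero(o);print(u.mean(),v.mean(),u.min(),u.max(),v.min(),v.max())
print(ray('side',u.mean(),v.mean(),.02))
# two-view triangulation of bar centre: face centroid at z~.02+ (near face +y)
E
```

```text
(np.float64(234.71819175910974), np.float64(256.9864216874691)) (np.float64(234.5665559077379), np.float64(252.07107563508276))
234.7596153846154 255.32692307692307 227 242 250 263
[0.55360781 0.23372943 0.02      ]
```

```bash

python3 -m creep '[{"slide":[0.01,-0.28,0.3],"angular":[0.05,0.08,0]},{"slide":[0,0,0.5],"angular":[0,0,0]},{"slide":[0,0,0.35],"angular":[0,0,0]},{"slide":[0,0,0],"angular":[0,0,0]},{"slide":[0,0,0],"angular":[0,0,0]}]'
python3 - <<'E'
from h import *
go(.549,.2405,.011,-7.0)
E
```

```text
time: 11.42
tool_pos: [0.551, 0.2406, 0.1871]
tcp_rot: [-3.133, 0.196, -0.008]
wrist_force: [0.1, 1.1, 0.3]
width: 0.995
t 11.42 tcp [0.551  0.2406 0.1871] yaw -7.14 q [0.37 0.34 1.94 0.   0.85 2.07] F [0.1 1.1 0.3] w 0.995
mm [-2.  -0.1 -3.1] units now [-0.08  0.01  0.13] units at target yaw [-0.08  0.01  0.13] turn/4 [-0.04 -0.07 -0.04]
```

```bash

python3 -m creep '[{"slide":[-0.08,0,0.06],"angular":[-0.04,-0.06,-0.04]},{"slide":[0,0,0],"angular":[0,0,0]}]'
python3 -m creep '[{"slide":[0,0,0],"angular":[0,0,0]},{"slide":[0,0,0],"angular":[0,0,0]},{"slide":[0,0,0],"angular":[0,0,0]},{"slide":[0,0,0],"angular":[0,0,0]},{"slide":[0,0,0],"angular":[0,0,0]}]' 1 60
python3 -m creep '[{"slide":[0,0,0],"angular":[0,0,0]},{"slide":[0,0,0],"angular":[0,0,0]},{"slide":[0,0,0],"angular":[0,0,0]},{"slide":[0,0,0],"angular":[0,0,0]},{"slide":[0,0,0],"angular":[0,0,0]}]' 1 60
python3 - <<'E'
from h import *
go(.549,.2405,.011,-7.0)
p,d=snap('side'); np.savez('side8.npz',p=p,d=d)
crop('side',p,180,300,190,300,'pics/s20.png',6)
E
```

```text
time: 11.58
tool_pos: [0.5494, 0.2413, 0.1866]
tcp_rot: [-3.135, 0.191, -0.003]
wrist_force: [0.2, -0.4, 0.4]
width: 0.997
time: 12.0
tool_pos: [0.5495, 0.2414, 0.1865]
tcp_rot: [-3.135, 0.191, -0.004]
wrist_force: [-0.9, -0.4, -0.3]
width: 0.298
time: 12.42
tool_pos: [0.5497, 0.2415, 0.1867]
tcp_rot: [-3.135, 0.191, -0.004]
wrist_force: [0.0, -0.2, 2.0]
width: 0.125
t 12.42 tcp [0.5497 0.2415 0.1867] yaw -6.96 q [ 0.37  0.34  1.94 -0.    0.85  2.07] F [ 0.  -0.2  2. ] w 0.125
mm [-0.7 -1.  -2.7] units now [-0.02  0.04  0.11] units at target yaw [-0.02  0.04  0.11] turn/4 [-0.01 -0.04  0.01]
```

View pics/s20.png

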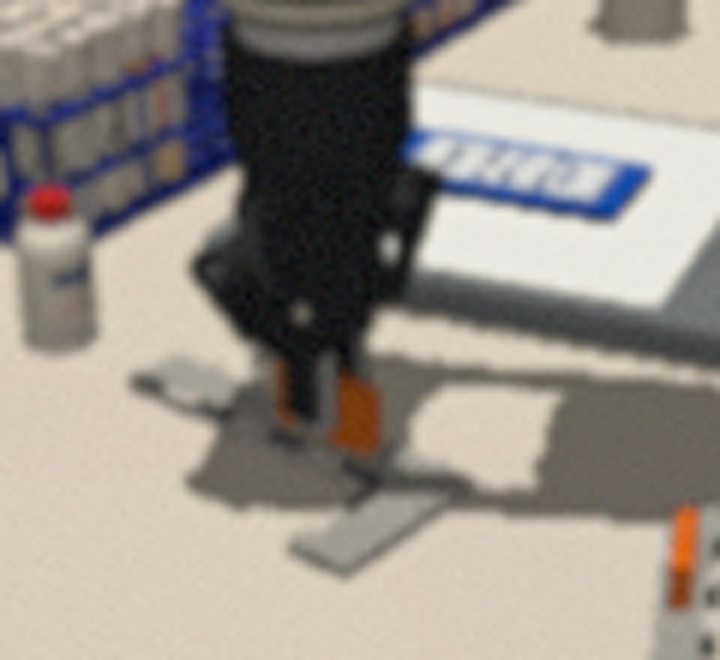

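```bash

python3 -m creep '[{"slide":[0,0,-0.3],"angular":[0,0,0]},{"slide":[0,0,-0.8],"angular":[0,0,0]},{"slide":[0,0,-1],"angular":[0,0,0]},{"slide":[0,0,-1],"angular":[0,0,0]},{"slide":[0,0.3,-0.5],"angular":[0,0,-0.5]}]'
python3 -m creep '[{"slide":[0,0.7,0],"angular":[0,0,-0.8]},{"slide":[0,0.9,0],"angular":[0,0,-0.8]},{"slide":[0.1,0.9,0],"angular":[0,0,-0.8]},{"slide":[0,0.9,0],"angular":[0,0,-0.8]},{"slide":[0,0.9,0],"angular":[0,0,-0.43]}]'
python3 - <<'E'
from h import *
go(.5701,-.0395,.0937,9.5)
E
```

```text
time: 12.88
tool_pos: [0.5491, 0.2349, 0.2795]
tcp_rot: [-3.136, 0.134, -0.009]
wrist_force: [1.1, -0.3, -1.0]
width: 0.125
time: 13.3
tool_pos: [0.5534, 0.1258, 0.2761]
tcp_rot: [-3.13, -0.267, -0.001]
wrist_force: [0.5, 0.5, -1.6]
width: 0.125
t 13.3 tcp [0.5534 0.1258 0.2761] yaw 9.74 q [ 0.18  0.18  1.96 -0.    1.    1.58] F [ 0.5  0.5 -1.6] w 0.125
mm [  16.7 -165.3   -9.4] units now [-0.46  6.63  0.37] units at target yaw [-0.43  6.63  0.37] turn/4 [ 0.   -0.01  0.06]
```

```bash

python3 -m creep '[{"slide":[-0.05,1,0],"angular":[0,0,0.05]},{"slide":[-0.1,1,0],"angular":[0,0,0]},{"slide":[-0.1,1,0],"angular":[0,0,0]},{"slide":[-0.1,1,0],"angular":[0,0,0]},{"slide":[-0.1,1,0],"angular":[0,0,0]}]'
python3 -m creep '[{"slide":[0,0.9,0],"angular":[0,0,0]},{"slide":[0,0.4,0],"angular":[0,0,0]},{"slide":[0,0,0],"angular":[0,0,0]},{"slide":[0,0,0],"angular":[0,0,0]}]'
python3 - <<'E'
from h import *
go(.5701,-.0395,.0937,9.5)
for n in('side','top'):
    p,d=snap(n); np.savez(n+'9.npz',p=p,d=d)
    if n=='top': crop(n,p,220,330,150,280,'pics/t21.png',5)
    else: crop(n,p,210,350,150,260,'pics/s21.png',6)
E
```

```text
time: 13.72
tool_pos: [0.5628, 0.0005, 0.276]
tcp_rot: [-3.131, -0.256, -0.001]
wrist_force: [0.6, 0.0, -2.8]
width: 0.12
time: 14.05
tool_pos: [0.5684, -0.0304, 0.2761]
tcp_rot: [-3.13, -0.254, -0.002]
wrist_force: [0.7, 1.0, -1.4]
width: 0.126
t 14.05 tcp [ 0.5684 -0.0304  0.2761] yaw 9.28 q [-0.1   0.18  1.96  0.    1.    1.31] F [ 0.7  1.  -1.4] w 0.126
mm [ 1.7 -9.1 -9.4] units now [0.01 0.37 0.37] units at target yaw [0.01 0.37 0.37] turn/4 [-0.01 -0.02 -0.06]
```

View pics/t21.png

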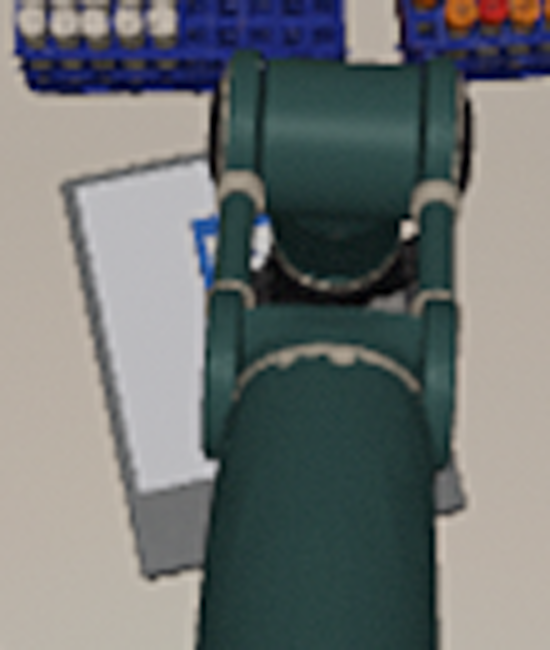

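View pics/s21.png

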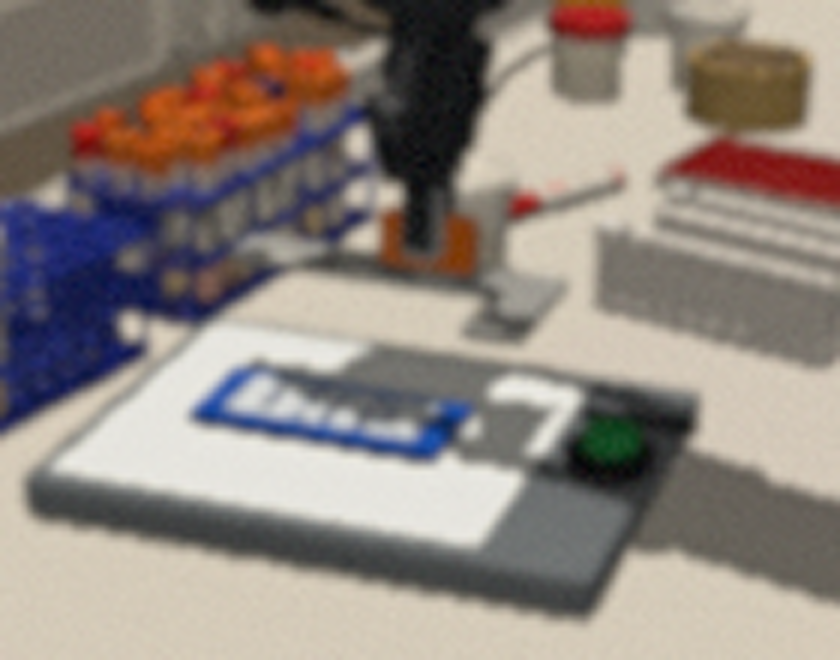

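```bash

python3 -m creep '[{"slide":[0,0.37,0.5],"angular":[0,0,-0.05]},{"slide":[0,0,0.7],"angular":[0,0,0]},{"slide":[0,0,0.7],"angular":[0,0,0]},{"slide":[0,0,0.3],"angular":[0,0,0]},{"slide":[0,0,0],"angular":[0,0,0]}]'
python3 - <<'E'
from h import *
go(.5701,-.0395,.0392,9.5)
p,d=snap('side'); np.savez('side10.npz',p=p,d=d)
crop('side',p,220,340,180,260,'pics/s22.png',6)
E
```

```text
time: 14.57
tool_pos: [0.5687, -0.0389, 0.2181]
tcp_rot: [-3.129, -0.263, 0.006]
wrist_force: [0.5, -0.2, -1.5]
width: 0.125
t 14.57 tcp [ 0.5687 -0.0389  0.2181] yaw 9.62 q [-0.11  0.25  1.99  0.    0.9   1.29] F [ 0.5 -0.2 -1.5] w 0.125
mm [ 1.4 -0.6 -5.9] units now [0.05 0.03 0.23] units at target yaw [0.05 0.03 0.23] turn/4 [-0.02  0.05  0.03]
```

View pics/s22.png

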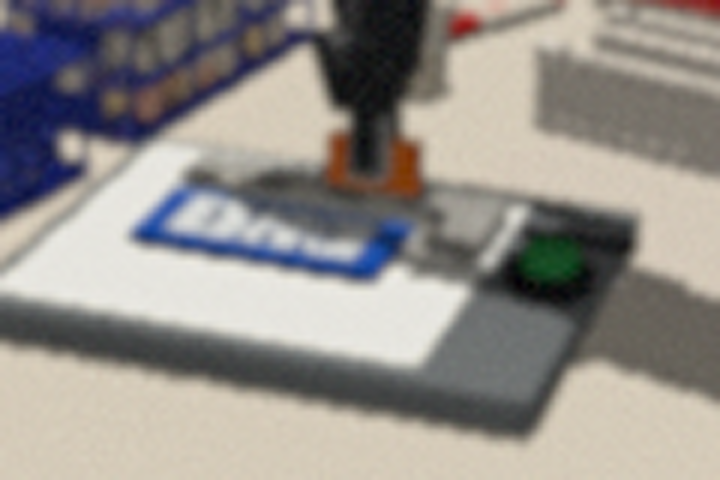

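```bash

python3 -m creep '[{"slide":[0,0,0.12],"angular":[0,0.04,0.02]},{"slide":[0,0,0.08],"angular":[0,0,0]},{"slide":[0,0,0.03],"angular":[0,0,0]},{"slide":[0,0,0],"angular":[0,0,0]},{"slide":[0,0,0],"angular":[0,0,0]}]'
python3 - <<'E'
from h import *
go(.5701,-.0395,.0392,9.5)
p,d=snap('side'); np.savez('side11.npz',p=p,d=d)
crop('side',p,220,340,180,260,'pics/s23.png',6)
E
```

```text
time: 15.03
tool_pos: [0.5706, -0.0395, 0.2161]
tcp_rot: [-3.131, -0.26, -0.009]
wrist_force: [-0.0, -0.2, -2.7]
width: 0.12
t 15.03 tcp [ 0.5706 -0.0395  0.2161] yaw 9.49 q [-0.11  0.26  1.99  0.    0.89  1.29] F [-0.  -0.2 -2.7] w 0.12
mm [-0.5  0.  -3.9] units now [-0.02 -0.    0.16] units at target yaw [-0.02 -0.    0.16] turn/4 [ 0.   -0.08 -0.  ]
```

View pics/s23.png

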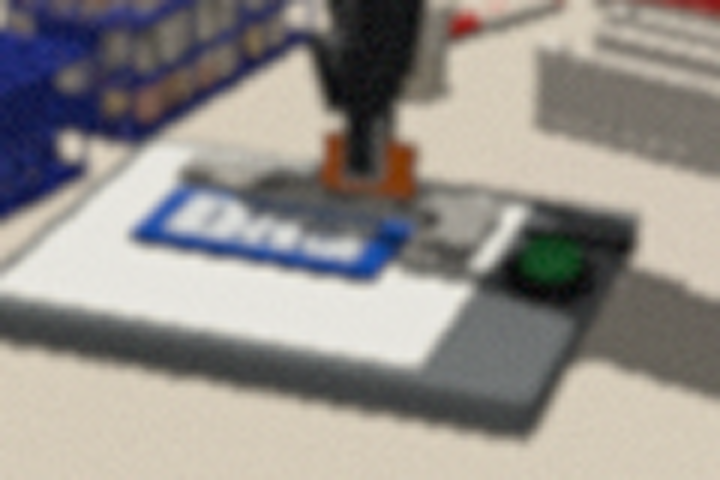

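```bash

python3 -m creep '[{"slide":[0,0,0.08],"angular":[0,-0.08,0]},{"slide":[0,0,0.04],"angular":[0,0,0]},{"slide":[0,0,0],"angular":[0,0,0]}]'
python3 -m creep '[{"slide":[0,0,0.04],"angular":[0,0,0]},{"slide":[0,0,0.03],"angular":[0,0,0]},{"slide":[0,0,0],"angular":[0,0,0]}]'
python3 - <<'E'
from h import *
go(.5701,-.0395,.0392,9.5)
E
```

```text
time: 15.33
tool_pos: [0.5702, -0.0395, 0.2123]
tcp_rot: [-3.131, -0.26, 0.002]
wrist_force: [-0.5, -0.1, -2.3]
width: 0.121
time: 15.58
tool_pos: [0.5704, -0.0395, 0.2108]
tcp_rot: [-3.131, -0.26, 0.001]
wrist_force: [-1.0, 0.4, -0.3]
width: 0.126
t 15.58 tcp [ 0.5704 -0.0395  0.2108] yaw 9.48 q [-0.11  0.27  1.99 -0.    0.88  1.29] F [-1.   0.4 -0.3] w 0.126
mm [-0.3  0.   1.4] units now [-0.01 -0.   -0.06] units at target yaw [-0.01 -0.   -0.06] turn/4 [-0.    0.01 -0.  ]
```

```bash

python3 -m creep '[{"slide":[0,-0.1,0],"angular":[0,0,0]},{"slide":[0,-0.1,0],"angular":[0,0,0]},{"slide":[0,-0.1,0],"angular":[0,0,0]},{"slide":[0,0,0],"angular":[0,0,0]}]'
python3 -m creep '[{"slide":[0.1,0,0],"angular":[0,0,0]},{"slide":[0.1,0,0],"angular":[0,0,0]},{"slide":[0.1,0,0],"angular":[0,0,0]},{"slide":[0,0,0],"angular":[0,0,0]}]'
python3 - <<'E'
from h import *
go(.5766,-.0303,.0392,9.5)
p,d=snap('side'); np.savez('side12.npz',p=p,d=d)
crop('side',p,230,320,190,240,'pics/s24.png',8)
p0=np.load('side11.npz')['p']
for q in(p0,p):
    b=blue(q); b[:195]=0;b[240:]=0;b[:,:230]=0;b[:,300:]=0; v,u=np.nonzero(b); print(u.mean(),v.mean(),u.min(),u.max(),v.min(),v.max(),len(u))
E
```

```text
time: 15.92
tool_pos: [0.5691, -0.0316, 0.2108]
tcp_rot: [-3.131, -0.26, 0.001]
wrist_force: [-0.2, -0.7, -0.7]
width: 0.125
time: 16.25
tool_pos: [0.5772, -0.0308, 0.2109]
tcp_rot: [3.131, 0.26, 0.0]
wrist_force: [0.5, -0.6, -1.8]
width: 0.123
t 16.25 tcp [ 0.5772 -0.0308  0.2109] yaw 9.49 q [-0.1   0.28  1.98 -0.    0.89  1.31] F [ 0.5 -0.6 -1.8] w 0.123
mm [-0.6  0.5  1.3] units now [-0.02 -0.02 -0.05] units at target yaw [-0.02 -0.02 -0.05] turn/4 [ 0. -0. -0.]
256.18934911242604 212.95857988165682 230 287 195 225 169
255.51898734177215 212.9240506329114 230 287 195 225 158
```

View pics/s24.png

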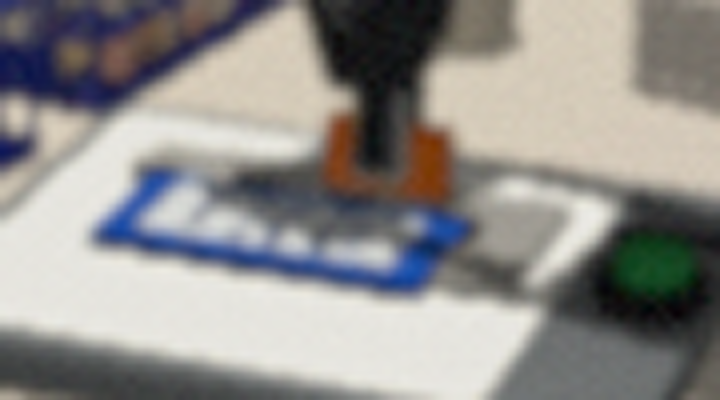

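```bash
cat >> h.py <<'E'
def track(p):
    "subpixel image shift of cassette features vs side11 (left end, front near edge)"
    r=np.load('side11.npz')['p']
    out=[]
    for (x0,x1,y0,y1) in [(238,250,209,224),(262,290,212,230)]:
        t=r[y0:y1,x0:x1]; R=cv2.matchTemplate(p[y0-4:y1+4,x0-4:x1+4],t,cv2.TM_CCOEFF_NORMED)
        _,mx,_,(i,j)=cv2.minMaxLoc(R); f=lambda a,b,c:(a-c)/(2*(a-2*b+c))
        i2=min(max(i,1),7);j2=min(max(j,1),7)
        out.append((round(i-4+f(R[j,i2-1],R[j,i2],R[j,i2+1]),2),round(j-4+f(R[j2-1,i],R[j2,i],R[j2+1,i]),2),round(mx,3)))
    return out
E
python3 -m creep '[{"slide":[0,-0.08,0],"angular":[0,0,0]},{"slide":[0.08,0,0],"angular":[0,0,0]},{"slide":[0.08,0,0],"angular":[0,0,0]},{"slide":[0,0,0],"angular":[0,0,0]}]'
python3 - <<'E'
from h import *
go(.5766,-.0303,.0392,9.5)
print('12',track(np.load('side12.npz')['p']))
p,d=snap('side'); np.savez('side13.npz',p=p,d=d); print('13',track(p))
crop('side',p,230,320,190,240,'pics/s25.png',8)
a=np.array(proj('side',(.5932,.0221,.03)))
print('px per 10mm local x, y',np.array(proj('side',(.5932+.00986,.0221+.00165,.03)))-a,np.array(proj('side',(.5932-.00165,.0221+.00986,.03)))-a)
E
```

```text
time: 16.63
tool_pos: [0.5803, -0.0281, 0.2108]
tcp_rot: [-3.131, -0.26, 0.001]
wrist_force: [-0.8, -0.2, -1.0]
width: 0.121
t 16.63 tcp [ 0.5803 -0.0281  0.2108] yaw 9.49 q [-0.09  0.28  1.97  0.    0.89  1.31] F [-0.8 -0.2 -1. ] w 0.121
mm [-3.7 -2.2  1.4] units now [-0.16  0.06 -0.06] units at target yaw [-0.16  0.06 -0.06] turn/4 [-0.    0.01 -0.  ]
12 [(np.float32(-0.46), np.float32(0.03), 0.947), (np.float32(-0.88), np.float32(0.35), 0.932)]
13 [(np.float32(-1.65), np.float32(0.28), 0.949), (np.float32(-2.18), np.float32(0.4), 0.931)]
px per 10mm local x, y [-3.10416584 -0.51577729] [-1.22660156  1.29910427]
```

View pics/s25.png

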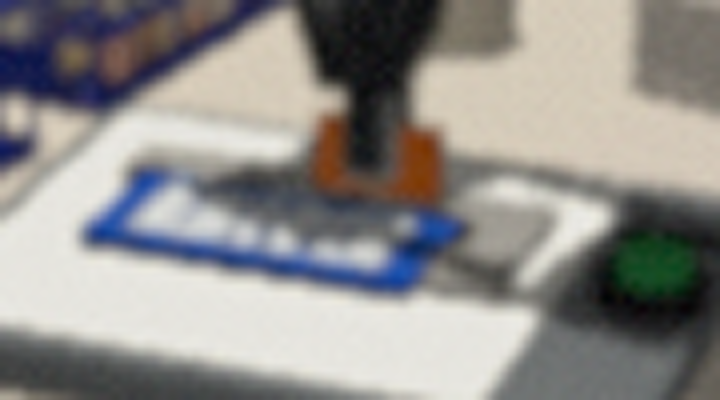

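```bash

python3 -m creep '[{"slide":[0,0,0.02],"angular":[0,0,0]},{"slide":[0,0,0],"angular":[0,0,0]}]'
python3 -m creep '[{"slide":[0,0,0],"angular":[0,0,0]},{"slide":[0,0,0],"angular":[0,0,0]},{"slide":[0,0,0],"angular":[0,0,0]},{"slide":[0,0,0],"angular":[0,0,0]}]' 0.1
python3 -m creep '[{"slide":[0,0,-0.3],"angular":[0,0,0]},{"slide":[0,0,-0.8],"angular":[0,0,0]},{"slide":[0,0,-1],"angular":[0,0,0]},{"slide":[0,0,-1],"angular":[0,0,0]},{"slide":[-0.4,0,-0.5],"angular":[0,0,0]}]'
python3 -m creep '[{"slide":[0,-1,0],"angular":[0,0,0]},{"slide":[0,-1,0],"angular":[0,0,0]},{"slide":[0,-1,0],"angular":[0,0,0]},{"slide":[0,-1,0],"angular":[0,0,0]},{"slide":[0,-1,0],"angular":[0,0,0]}]'
python3 -m creep '[{"slide":[0,-1,0],"angular":[0,0,0]},{"slide":[0,-1,0],"angular":[0,0,0]},{"slide":[0,-1,0],"angular":[0,0,0]},{"slide":[0,0,0],"angular":[0,0,0]}]'
python3 - <<'E'
from h import *
go(.455,-.001,.06,9.5)
for n in('side','top'):
    p,d=snap(n); np.savez(n+'14.npz',p=p,d=d)
    if n=='top': crop(n,p,225,325,165,275,'pics/t26.png',5)
    else: crop(n,p,230,320,190,240,'pics/s26.png',8)
E
```

```text
time: 16.85
tool_pos: [0.5802, -0.0282, 0.2106]
tcp_rot: [-3.131, -0.26, 0.001]
wrist_force: [-3.3, 1.0, 2.1]
width: 0.128
time: 17.18
tool_pos: [0.5803, -0.0282, 0.2103]
tcp_rot: [3.131, 0.26, -0.0]
wrist_force: [-0.2, 0.7, 1.3]
width: 0.451
time: 17.6
tool_pos: [0.5726, -0.0299, 0.3046]
tcp_rot: [3.13, 0.26, 0.01]
wrist_force: [0.5, -0.5, 0.9]
width: 0.453
time: 18.02
tool_pos: [0.5495, 0.0944, 0.3011]
tcp_rot: [-3.131, -0.259, -0.001]
wrist_force: [0.2, 0.7, 0.1]
width: 0.452
time: 18.35
tool_pos: [0.5368, 0.1707, 0.3011]
tcp_rot: [-3.128, -0.264, -0.0]
wrist_force: [-0.5, -0.4, 0.8]
width: 0.455
t 18.35 tcp [0.5368 0.1707 0.3011] yaw 9.64 q [0.26 0.14 1.95 0.   1.05 1.66] F [-0.5 -0.4  0.8] w 0.455
mm [ -81.8 -171.7  -68.1] units now [-4.38  6.23  2.71] units at target yaw [-4.36  6.24  2.72] turn/4 [-0.03 -0.01  0.04]
```

View pics/t26.png

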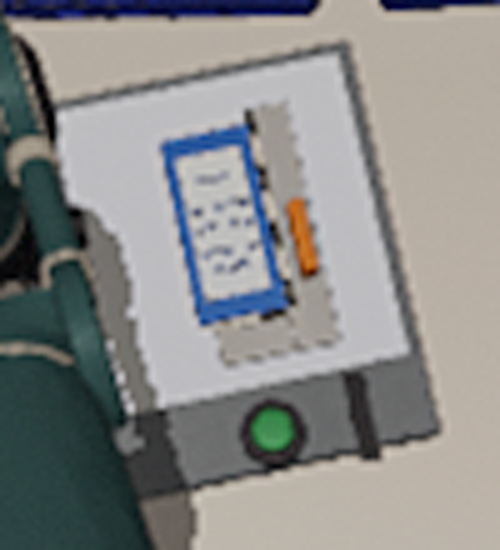

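View pics/s26.png

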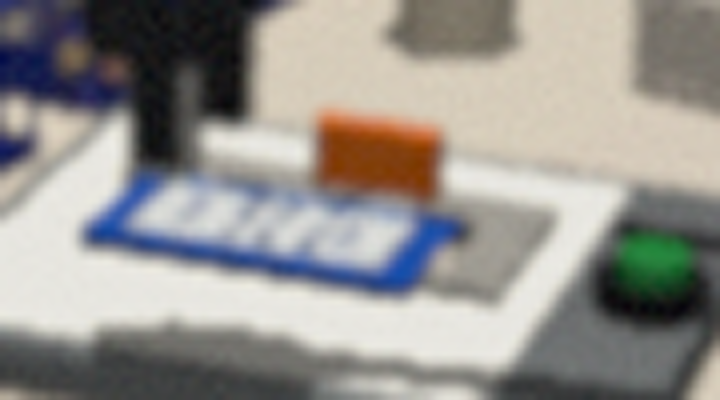

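```bash

python3 - <<'E'
from h import *
p=np.load('top14.npz')['p']
b=blue(p);b[:185]=0
c,s,a,_=rect(b,'top',.032,(255,290,185,236)); print(c,s,a)
o,s2,a2,_=rect(orange(p),'top',.058,(275,295,195,225)); print(o,s2,a2)
t=np.radians(9.5);ax=np.array([np.cos(t),np.sin(t)]);ay=np.array([-ax[1],ax[0]])
e=np.array(o)-c; print('bar rel cass',e@ax,e@ay,'expect -25,-49')
e=np.array(c)-[592.6,22.3]; print('off panel',e@ax,e@ay)
h=hsv(p)
# scale outline: edges
crop('top',p,252,298,180,242,'pics/t27.png',12)
# outer edges of scale by value vs panel
for v in(195,200,230): print(v,h[v,278:300,1],h[v,278:300,2])
E
```

```text
(595.3899536132812, 24.520429611206055) [59.82793045043945, 128.93911743164062] 9.700653
(579.7034912109375, -26.201221466064453) [10.741722106933594, 45.929237365722656] 9.175804
bar rel cass -23.84281908209093 -47.43702107977693 expect -25,-49
off panel 3.118167669047762 1.7295025904250303
195 [18 18 16 19 16 18  3  6  5  5  4  4  4  4  5  4  4  4  4  6  5 10] [157 157 155 157 156 159 178 199 193 192 192 192 192 192 193 192 192 196
 183 132  96 107]
200 [26 18 16 16 18 16 16  5  7  5  5  4  4  5  4  4  4  3  4  4  5  3] [119 168 160 157 158 157 160 169 189 194 192 192 191 192 191 191 192 192
 195 192 159  94]
230 [17 17 17 17 15 12 19 20 17 18 19 19 19 17  3  6  4  4  4  4  5  4] [167 166 163 164 156 154 164 165 163 160 161 160 159 162 181 198 193 192
 191 192 192 191]
```

View pics/t27.png

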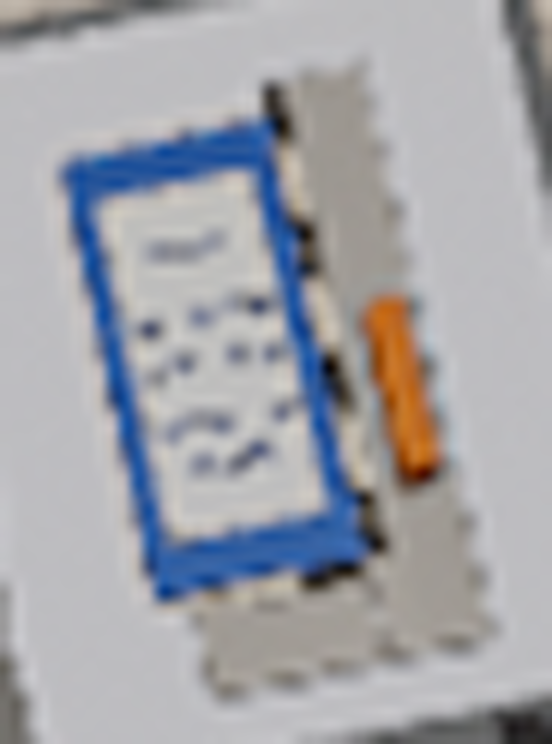

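```bash

python3 -m creep '[{"slide":[-0.6,0.8,0],"angular":[0,0,0]},{"slide":[-0.7,1,0],"angular":[0,0,0]},{"slide":[-0.7,1,0],"angular":[0,0,0]},{"slide":[-0.7,1,0],"angular":[0,0,0]},{"slide":[-0.7,1,0],"angular":[0,0,0]}]' 1 40
python3 -m creep '[{"slide":[-0.7,1,0],"angular":[0,0,0]},{"slide":[-0.2,0.4,0.5],"angular":[0,0,0]},{"slide":[0,0,0.5],"angular":[0,0,0]},{"slide":[0,0,0.5],"angular":[0,0,0]},{"slide":[0,0,0],"angular":[0,0,0]}]'
python3 - <<'E'
from h import *
go(.455,-.001,.055,9.5)
p=np.load('top14.npz')['p']
print('button',rect(green(p),'top',.043,(270,290,240,262)))
q=np.load('side14.npz')['p'];g=green(q);g[:215]=0;g[235:]=0;g[:,:300]=0;g[:,325:]=0; v,u=np.nonzero(g); print(u.mean(),v.mean(),u.min(),u.max(),v.min(),v.max())
for z in(.036,.040,.044): print(proj('side',(.455,-.001,z)))
p,d=snap('side');crop('side',p,260,350,170,250,'pics/s28.png',8)
E
```

```text
time: 18.87
tool_pos: [0.4725, 0.033, 0.3006]
tcp_rot: [3.13, 0.259, -0.001]
wrist_force: [0.3, 0.0, 0.7]
width: -0.005
time: 19.28
tool_pos: [0.4553, -0.0046, 0.2609]
tcp_rot: [-3.131, -0.256, 0.007]
wrist_force: [-1.5, 0.6, -0.5]
width: 0.007
t 19.28 tcp [ 0.4553 -0.0046  0.2609] yaw 9.34 q [-0.06 -0.01  2.2  -0.    0.96  1.34] F [-1.5  0.6 -0.5] w 0.007
mm [ -0.3   3.6 -32.9] units now [ 0.02 -0.14  1.32] units at target yaw [ 0.01 -0.14  1.32] turn/4 [-0.01  0.07 -0.04]
button ((455.0494079589844, -1.0483322143554688), [26.120311737060547, 26.460987091064453], np.float32(-2.8219833), np.uint64(62))
311.45205479452056 222.78082191780823 307 316 219 227
(np.float64(309.9041326048681), np.float64(223.96888219780908))
(np.float64(309.9772940068189), np.float64(222.7112095170856))
(np.float64(310.0506707030677), np.float64(221.44983584445043))
```

View pics/s28.png

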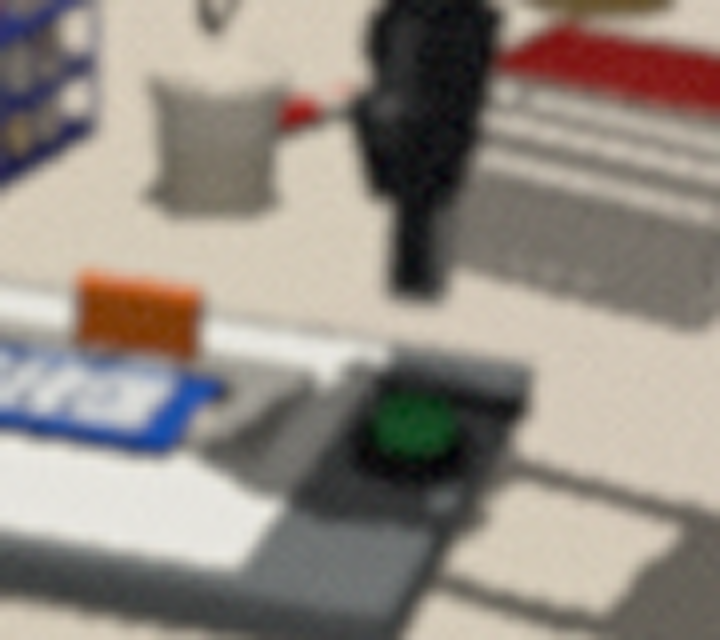

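```bash

python3 -m creep '[{"slide":[-0.06,-0.14,0.5],"angular":[0,0.06,0]},{"slide":[0,0,0.5],"angular":[0,0,0]},{"slide":[0,0,0.3],"angular":[0,0,0]},{"slide":[0,0,0],"angular":[0,0,0]}]'
python3 -m creep '[{"slide":[0,0,0.15],"angular":[0,0,0]},{"slide":[0,0,0.1],"angular":[0,0,0]},{"slide":[0,0,0],"angular":[0,0,0]}]'
python3 - <<'E'
from h import *
go(.4535,-.001,.038,9.5)
E
```

```text
time: 19.67
tool_pos: [0.4543, -0.0001, 0.2294]
tcp_rot: [-3.13, -0.26, -0.002]
wrist_force: [-0.0, 0.8, -0.5]
width: 0.0
time: 19.92
tool_pos: [0.4551, 0.0, 0.2243]
tcp_rot: [-3.131, -0.26, -0.006]
wrist_force: [-0.4, 0.1, -0.8]
width: 0.0
t 19.92 tcp [0.4551 0.     0.2243] yaw 9.49 q [-0.06  0.04  2.23  0.    0.87  1.35] F [-0.4  0.1 -0.8] w 0.0
mm [ -1.6  -1.  -13.3] units now [-0.07  0.03  0.53] units at target yaw [-0.07  0.03  0.53] turn/4 [ 0.   -0.06 -0.  ]
```

```bash

python3 -m creep '[{"slide":[-0.06,0.03,0.15],"angular":[0,-0.05,0]},{"slide":[0,0,0.1],"angular":[0,0,0]},{"slide":[0,0,0],"angular":[0,0,0]}]'
python3 -m creep '[{"slide":[0,0,0.08],"angular":[0,0,0]},{"slide":[0,0,0],"angular":[0,0,0]}]'
python3 -m creep '[{"slide":[0,0,0.06],"angular":[0,0,0]},{"slide":[0,0,0],"angular":[0,0,0]}]'
python3 -m creep '[{"slide":[0,0,0.06],"angular":[0,0,0]},{"slide":[0,0,0],"angular":[0,0,0]}]'
```

```text
time: 20.17
tool_pos: [0.4537, -0.001, 0.2178]
tcp_rot: [3.131, 0.26, 0.001]
wrist_force: [-0.3, -0.5, 2.5]
width: -0.002
time: 20.33
tool_pos: [0.4538, -0.001, 0.216]
tcp_rot: [3.131, 0.26, 0.001]
wrist_force: [0.3, -1.0, 3.9]
width: 0.001
time: 20.5
tool_pos: [0.4538, -0.001, 0.2146]
tcp_rot: [3.131, 0.26, 0.001]
wrist_force: [-0.6, -1.2, 3.5]
width: -0.002
time: 20.67
tool_pos: [0.4539, -0.001, 0.2134]
tcp_rot: [3.131, 0.26, 0.001]
wrist_force: [-1.7, -1.3, 6.4]
width: -0.003
```

Spring contact began near 0.218; I keep going until it reaches the hard stop.

```bash

python3 -m creep '[{"slide":[0,0,0.06],"angular":[0,0,0]},{"slide":[0,0,0],"angular":[0,0,0]}]'
python3 -m creep '[{"slide":[0,0,0.06],"angular":[0,0,0]},{"slide":[0,0,0],"angular":[0,0,0]}]'
```

```text
time: 20.83
tool_pos: [0.454, -0.001, 0.2131]
tcp_rot: [3.131, 0.26, -0.0]
wrist_force: [-5.6, -0.6, 19.0]
width: -0.003
time: 21.0
tool_pos: [0.4542, -0.001, 0.213]
tcp_rot: [3.131, 0.26, -0.001]
wrist_force: [-11.7, -1.5, 30.2]
width: -0.004
```

```bash

python3 - <<'E'
from h import *
p,d=snap('side');crop('side',p,290,335,200,240,'pics/s29.png',15)
E
python3 -m creep '[{"slide":[0,0,-0.2],"angular":[0,0,0]},{"slide":[0,0,-0.6],"angular":[0,0,0]},{"slide":[0,0,-1],"angular":[0,0,0]},{"slide":[0,0,-1],"angular":[0,0,0]},{"slide":[0,0,-1],"angular":[0,0,0]}]'
python3 -m creep '[{"slide":[-0.3,-1,-0.4],"angular":[0,0,0]},{"slide":[0,-1,0],"angular":[0,0,0]},{"slide":[0,-1,0],"angular":[0,0,0]},{"slide":[0,-1,0],"angular":[0,0,0]},{"slide":[0,-1,0],"angular":[0,0,0]}]'
python3 -m creep '[{"slide":[0,-1,0],"angular":[0,0,0]},{"slide":[0,-1,0],"angular":[0,0,0]},{"slide":[0,-1,0],"angular":[0,0,0]},{"slide":[0,0,0],"angular":[0,0,0]},{"slide":[0,0,0],"angular":[0,0,0]}]'
python3 - <<'E'
from h import *
p,d=snap('top');cv2.imwrite('pics/t30.png',p[:,:,::-1]); np.savez('top30.npz',p=p)
p2,d=snap('side');cv2.imwrite('pics/s30.png',p2[:,:,::-1])
b=blue(p);b[:185]=0
c,s,a,_=rect(b,'top',.032,(255,290,185,236)); print(c,s,a)
print(rect(orange(p),'top',.058,(275,295,195,225)))
print(bot.read_state()['tool_pos'])
E
```

```text
time: 21.47
tool_pos: [0.4529, -0.0008, 0.3048]
tcp_rot: [-3.13, -0.259, 0.003]
wrist_force: [0.3, 0.2, -0.3]
width: -0.001
time: 21.88
tool_pos: [0.4248, 0.1221, 0.3144]
tcp_rot: [-3.13, -0.259, 0.001]
wrist_force: [0.7, -0.4, 0.3]
width: -0.0
time: 22.3
tool_pos: [0.4126, 0.196, 0.3142]
tcp_rot: [3.13, 0.264, -0.002]
wrist_force: [-0.1, 0.3, -0.3]
width: 0.002
(595.4117431640625, 24.393178939819336) [59.56972885131836, 128.93911743164062] 9.700653
((579.7034912109375, -26.201221466064453), [10.741722106933594, 45.929237365722656], np.float32(9.175804), np.uint64(46))
[0.41290446 0.19477186 0.31424645]
```

View pics/s29.png

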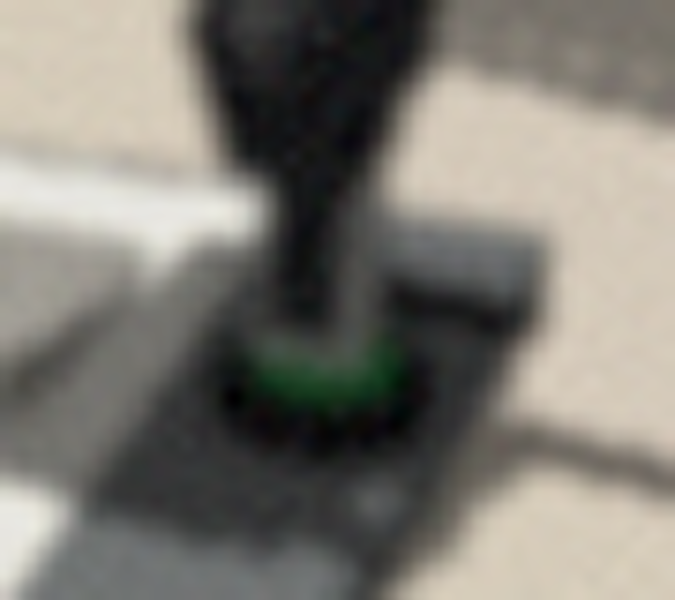

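View pics/t30.png

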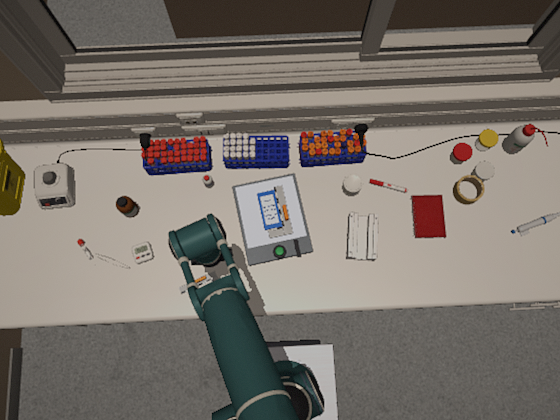

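View pics/s30.png

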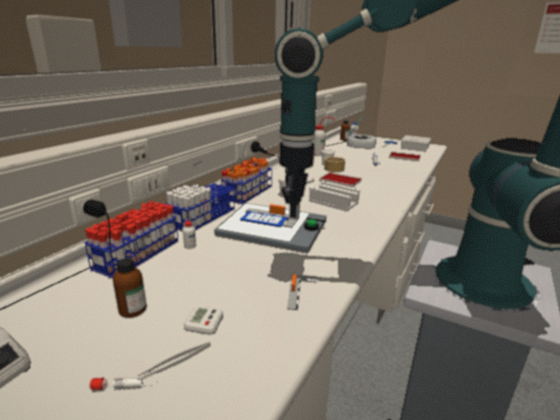

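```bash

python3 - <<'E'
from h import *
p=np.load('top30.npz')['p'];h=hsv(p)
m=((h[...,1]>=11)|(h[...,2]<140)).astype(np.uint8);b=np.zeros_like(m);b[182:242,255:299]=1;m*=b
n,l,s,_=cv2.connectedComponentsWithStats(m);k=l[210,268];m=(l==l[207,270]).astype(np.uint8) if s.size else m
k=max(range(1,n),key=lambda i:s[i,4] if True else 0); m=(l==k)
c=np.array([595.4,24.4])/1000;t=np.radians(9.6);ax=np.array([np.cos(t),np.sin(t)]);ay=np.array([-ax[1],ax[0]])
v,u=np.nonzero(m); W=rays('top',np.c_[u,v],.030)[:,:2]-c
X=W@ax*1000;Y=W@ay*1000
print(len(u),X.min(),X.max(),Y.min(),Y.max(),'expect -95 75 -60 30')
for x0 in(-80,-50,0,30,60): print('outer long',x0,np.round(Y[abs(X-x0)<8].min(),1))
for y0 in(-45,-20,0,10): print('outer short',y0,np.round(X[abs(Y-y0)<6].min(),1))
E
```

```text
928 -93.16292457633996 75.08870462036363 -61.53677190496209 31.99619181918033 expect -95 75 -60 30
outer long -80 -57.8
outer long -50 -56.5
outer long 0 -59.8
outer long 30 -57.5
outer long 60 -57.0
outer short -45 -92.5
outer short -20 -92.6
outer short 0 -92.4
outer short 10 -92.1
```

```bash
python3 -c "
from workcell import order,bot
print(order.finish_job(), bot.read_state()['time'])"
```

```text
the job is handed in; nothing more can be done
the job is handed in; nothing more can be done
```

I handed the job in at about 22.5 s of the 61 s allowed, with every step done in the order asked.

- **Cassette:** I pushed it forward until about 49 mm stuck out over the rack's edge. Then I pinched it across its width, lifted it clear and laid it on the light box without touching the bench. After the scale was pushed home it sits about 3 mm along and 2 mm across from the panel's middle, in line with the box to within 0.1°.
- **Scale:** I used the larger L-shaped scale and slid it against one corner of the cassette until the cassette moved slightly with it, then let go. In the top picture, the outer edges measured 57–60 mm (long arm) and 92–93 mm (short arm) from the cassette's middle. If it sits snug they should be 60 and 95 mm, so this agrees within the camera's 2–3 mm, with no gap visible.
- **Button:** I pushed it to its hard stop. The resistance was about 3–7 N on the way down, then rose to 30 N at the stop. I did not read the button's travel directly; it works out to at least 4.7 mm from where the fingers had reached.
- **Finish:** The last pictures showed the arm clear of everything, and the other items looked undisturbed. No check failed.

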